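# Hang the supply shelf and load it

## Robot

A 6-joint arm with a two-finger parallel gripper is mounted at the origin on the work surface. World frame = base frame: x ahead of the robot, y to its left, z up, the work surface at z = 0. Lengths are in m, angles in degrees, forces in N, time in s.
With the tool pointing down it reaches from about 0.375 to 0.9 m from the base axis. Payload 3.1 kg.
Tool frame: the origin (TCP) lies at the very end of the fingers, on their centre line; the grasp point (between the pads) lies 19 mm behind it (grasp_offset is the distance from the TCP to the grasp point, in m); z points along the fingers, y is the direction in which the jaws open and shut (so a half turn about z gives the same grasp; the last joint's range is limited). The gripper opens to 87 mm and grips with 3 to 60 N. Pads are 19 mm wide; open, the fingers measure 117 mm over their backs; the gripper's body (75 mm by 190 mm) begins 51 mm behind the grasp point.
Start: joints at [-85.514, 30.224, 82.088, -0, 67.689, -10.227], TCP at [0.159, -0.604, 0.223] pointing down, gripper open.
Joint ranges: [-176.69, 176.69], [-43.24, 126.21], [12.49, 139.97], [-82, 262], [0, 151.66], [-163.58, 163.58]. Speed limits (degrees/s): [159.86, 159.86, 180, 180, 180, 180].

## Interface

Orientations are given as a 3x3 rotation matrix whose columns are the frame's x, y, z axes.
In Python, from rig import * gives the robot as it stands. The module is installed in compiled form; this text tells all that it offers.
- The arm moves only by the tool play_rows, never from a script. Its argument "plan" is a list that holds one entry, the list of rows, each a list of 7 numbers: the shift along the world's x, y, z each as a share of 5 cm, from -1 to 1, then the turn, a rotation vector about the world's x, y, z each as a share of pi rad, from -1 to 1, then the gripper's target within -1 to 1 (fully open at 1, half-way at 0, shut at -1). A call has 1 to 12 rows; each row shifts and turns the commanded pose from where the row before left it; what a row does not reach is not made up. A row lasts 1/10 s, in which the tool goes at most 50 mm and 8.59 degrees, less where a joint would pass 70% of its speed; a pose out of reach is approached as far as the arm can. A call with a number of a shift or a turn outside -1 to 1 is refused whole. A call with a gripper value outside its range is refused whole. The fingers move at their own pace and stop on an object; the grip force is fixed at half the most. Time passes only in rows, so rows that do not move let the fingers close. It gives the time, the measured TCP pose, the force and the opening at its end, in the units of the state.
- read_state(): the state, without advancing time (a new reading comes with each control period).
- capture(name): name is "side" or "top" or "wrist"; returns the picture (480x640x3 uint8, red, green, blue); there is no depth.
- camera_params(name): a dict with "intrinsics" (3x3 intrinsics, pixels), "R" (3x3) and "t" (3): a world point X has camera coordinates R X + t; the wrist camera has in their place "mount" (4x4, takes a point from camera to tool coordinates, whose origin is the TCP and whose axes are the flange's). Camera axes: x right, y down, z forward; pixel columns grow to the right and rows downward; lengths in m; the calibration is good to about 2 mm. A picture is of the moment at which its call begins: read the wrist's pose just before it. camera_params takes no time and is no camera call.
- hand_in(): hands the job in, once; it reports no verdict.
The state is a dict: "time_s": time; "joint_positions": joint angles; "qvel": joint speeds; "tau": joint torques, N m; "position": TCP position; "tcp_rot": TCP orientation; "force": force on the tool from outside, world axes, zero at the start; "moment": the same for the moment, N m; "opening": opening from 0.0 (shut) to 1.0 (fully open).
Only numpy, scipy, OpenCV 4.12 (cv2) and the standard library are available. Lean on these libraries where they do the work, as an engineer would, in place of code of your own. Each camera call takes 0.05 s, during which the arm holds its last target. There are 200 camera calls.

## Task

Hang the small grey shelf bracket on the slotted steel post: hook its two claws into the upper two of the three slots and press it down past the sprung catch until it sits fully home and locked. Then set the capped jar gently upright inside the shelf's tray, and leave both there without disturbing the other things on the counter.

Things in the scene. Friction and masses are not known exactly. Their poses are not given: they have to be found in the camera images.
- post: Slotted steel post fixed to the counter, 50 mm wide, 212 tall. Origin: counter level, middle of its slotted front face; z up, x into the face (the way claws enter), y across. Face 5 mm thick, hollow 30 mm behind; 100 x 100 mm foot behind the face. Three slots on the centre line, 14 wide, 30 tall, lower edges 70, 120, 170 mm up. The bracket is home with its origin 100 mm up, axes parallel.
- catch_mid (a point): Middle between the two sprung steel rollers, one either side of the post's centre line, between its upper two slots, 160 mm up. They bulge 5 mm out of the face (this point is in its plane). Pressing the bracket down past them takes about 3 to 10 N beyond its weight (they push it outwards by 8 to 10 N), then it stops hard; unpressed, it hangs loosely on them about 7 mm too high.
- bracket: Grey painted steel shelf bracket, about 0.4 kg, loose, standing on its flat underside; 178 mm long, 90 wide, 90 tall. Origin: underside level, centre line, in the plane (x = 0) of the two 40 mm wide pads that bear on the post's face. x points the way the claws point, z up. Centre of mass near x = -60, z = 30 mm. Pads z 0 to 12 and 82 to 90 mm; the back plate between is 8 mm behind them.
- claw (a point): Upper claw's neck, middle of its underside (bracket x 0, z 70 mm); the lower claw is 50 mm below. Claws are 8 mm thick, reach 12.5 mm past the pads' plane, neck 8 mm tall, with an end lip (x 6.5 to 12.5) hanging 14 mm below the neck's underside. They go straight in with the bracket 18 mm (14 to 22) above home, then drop; home, the necks rest on the slots' lower edges.
- web (a point): Place to grip the bracket: its upright web on the centre line, 12 mm thick across y; this point is at bracket x -55, z 62 mm. The web runs from x -78 to -14 mm and its flat top is at z 85 mm, 23 mm above this point.
- tray (a point): Middle of the tray's floor, at the bracket's far end from the claws (bracket x -121, z 4 mm). Inside the rim 79 mm along x and 82 mm across; the rim stands 12 mm above this floor.
- jar: Closed brown jar with a white cap and paper label, standing upright, about 0.22 kg, 54 mm in diameter and 105 mm tall; origin at the centre of its underside, z up. Can be gripped round the body.
- dish: Bystander: shallow round steel bowl, 100 mm across, 35 mm tall; origin at the centre of its underside.
- carton: Bystander: closed cardboard carton, 90 x 150 x 55 mm tall; origin at the centre of its underside.
- tape: Bystander: roll of paper tape lying flat, 84 mm across, 25 mm tall; origin at the centre of its underside.
Mind the look-alikes: they are no part of the job. Leave any orange or turquoise look-alike of the bracket alone.

How it is judged:
By the outcome, as a careful person would: the job done as asked, in the order asked, and still so for the second after the job is handed in, with the robot touching nothing.
It also fails if it takes over 69 s, if anything falls off the work surface, if the arm or the gripper's body presses on something with over 40 N, if the wrist force passes 120 N, or if a joint passes its speed limit or range.

## Working session

There is one attempt and no reset: what is moved stays moved. The work goes in short steps, Python scripts to look and compute and a tool call to move; the robot and the scene stay as the last step left them, time stands still between calls to the robot, and variables do not carry over. Pictures are saved under pics/ and viewed, about 8 in all and at most 12, crops included, and the job is handed in when it is done.

Besides the shell and the picture viewer there is one more tool, called by a JSON object that holds its "op" and its "data". play_rows: Moves the arm, as the interface text tells. Its arguments: {"type":"object","properties":{"plan":{"type":"array"}},"required":["plan"]}

```bash
mkdir -p pics; python3 - <<'E'
from rig import *
import cv2,numpy as np
s=read_state();print(s['time_s'],s['position'],np.round(s['tcp_rot'],3),s['force'],s['opening'])
for n in ['side','top','wrist']:
    im=capture(n);cv2.imwrite(f'pics/{n}0.png',im[:,:,::-1])
    p=camera_params(n);print(n,{k:np.round(v,4).tolist() for k,v in p.items()})
    if 'R' in p: print('campos',-np.array(p['R']).T@p['t'])
E
```

```text
0.0 [ 0.15871731 -0.60378363  0.22159634] [[ 0.967  0.254 -0.   ]
 [ 0.254 -0.967  0.002]
 [ 0.    -0.002 -1.   ]] [-0.74511772 -0.68023325 -0.26654717] 0.9977381733399
side {'intrinsics': [[605.5107, 0.0, 322.9587], [0.0, 605.5107, 240.8892], [0.0, 0.0, 1.0]], 'R': [[-0.927, -0.3751, 0.007], [-0.2179, 0.5232, -0.8239], [0.3054, -0.7652, -0.5667]], 't': [0.4469, 0.2554, 1.2002]}
campos [0.10337864 0.95241799 0.88745386]
top {'intrinsics': [[560.8409, 0.0, 316.944], [0.0, 560.8409, 239.1147], [0.0, 0.0, 1.0]], 'R': [[0.0112, -0.9999, -0.012], [-0.9987, -0.0106, -0.0495], [0.0494, 0.0125, -0.9987]], 't': [-0.0362, 0.5152, 1.3114]}
campos [ 0.45014538 -0.04714125  1.33480089]
wrist {'intrinsics': [[373.6782, 0.0, 320.2732], [0.0, 373.6782, 234.6281], [0.0, 0.0, 1.0]], 'mount': [[0.0003, -0.956, -0.2933, 0.0807], [1.0, 0.0005, -0.0004, 0.0003], [0.0005, -0.2933, 0.956, -0.1631], [0.0, 0.0, 0.0, 1.0]]}
```

View pics/top0.png

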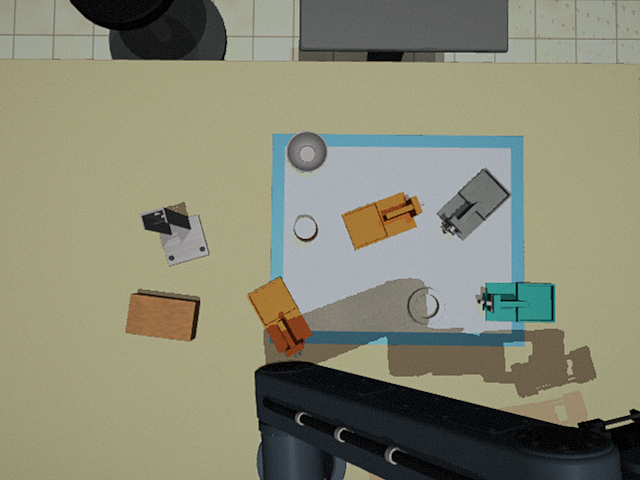

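View pics/side0.png

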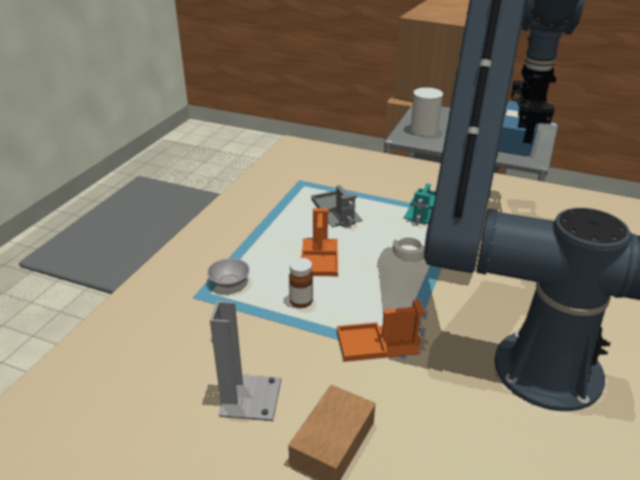

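Top view: the grey bracket is at (475,205) with its claws at (443,232). The orange look-alikes are at (385,220) and (280,315), and the turquoise one at (518,302). The post is at (165,220) with its foot at (187,243), the jar at (306,228), the dish at (307,152), the carton at (163,315) and the tape at (424,305). Only the grey bracket fits the description, so I'll enlarge it and the post.

```bash
cat > h.py <<'E'
from rig import *
import cv2,numpy as np
def ray(n,uv,T=None):
    p=camera_params(n);K=np.array(p['intrinsics']);d=np.linalg.inv(K)@[uv[0],uv[1],1]
    if n=='wrist':
        M=np.array(p['mount']);R=T[:3,:3]@M[:3,:3];o=T[:3,:3]@M[:3,3]+T[:3,3];return o,R@d
    R=np.array(p['R']);return -R.T@np.array(p['t']),R.T@d
def on(n,uv,z,T=None):
    o,d=ray(n,uv,T);return o+d*(z-o[2])/d[2]
def pose():
    s=read_state();T=np.eye(4);T[:3,:3]=s['tcp_rot'];T[:3,3]=s['position'];return s,T
def proj(n,X,T=None):
    p=camera_params(n);K=np.array(p['intrinsics'])
    if n=='wrist': 
        C=np.linalg.inv(T@np.array(p['mount']));x=C[:3,:3]@X+C[:3,3]
    else: x=np.array(p['R'])@X+p['t']
    x=K@x;return x[:2]/x[2]
E
python3 - <<'E'
import cv2,numpy as np
im=cv2.imread('pics/top0.png')
f=lambda x,y,w,h:cv2.resize(im[y:y+h,x:x+w],None,fx=5,fy=5,interpolation=cv2.INTER_CUBIC)
cv2.imwrite('pics/c1.png',np.hstack([f(132,195,80,80),f(434,163,80,80)]))
E
```

```text
(no output)
```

View pics/c1.png

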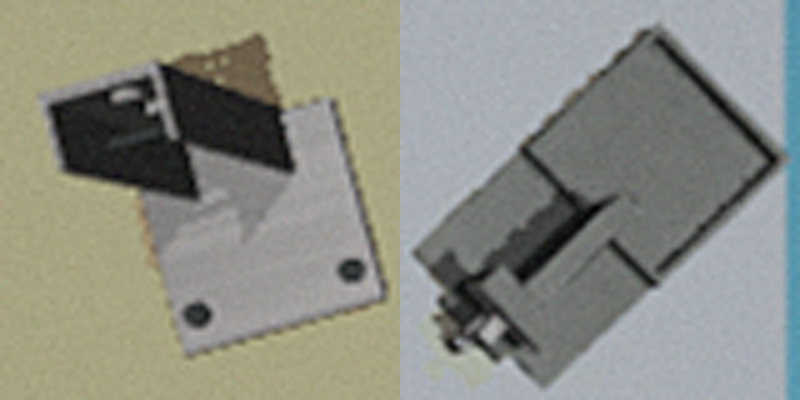

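The crop confirms the plain grey bracket. In crop pixels, its web top runs from (510,285) to (615,200), its tray corners are at (657,25) and (785,158), and its claws are at (450,325). The post's front top edge goes from (40,97) to (162,63), and its foot's back corners are at (188,355) and (385,297).

```bash
python3 - <<'E'
from h import *
def P(cx,cy,z,x0,y0): return on('top',((cx+.5)/5-.5+x0,(cy+.5)/5-.5+y0),z)
p=lambda x,y,z:P(x,y,z,132,195)
b=lambda x,y,z:P(x-400,y,z,434,163)
A,B=p(40,97,.212),p(162,63,.212);d=B-A;print('post top edge',A,B,np.linalg.norm(d),(A+B)/2,np.degrees(np.arctan2(d[1],d[0])))
F=[p(188,355,.003),p(385,297,.003),p(330,99,.003)];
for q in F:print('foot',q)
print(np.linalg.norm(F[1]-F[0]),np.linalg.norm(F[2]-F[1]))
e=F[1]-F[0];print('foot dir',np.degrees(np.arctan2(e[1],e[0])));e=F[1]-F[2];print('x dir',np.degrees(np.arctan2(e[1],e[0])), 'mid back',(F[0]+F[1])/2)
C=[b(657,25,.016),b(785,158,.016),b(655,287,.016),b(525,150,.016)]
for q in C:print('tray',q)
print([np.linalg.norm(C[i]-C[(i+1)%4]) for i in range(4)])
u=C[3]+C[2]-C[0]-C[1];u/=np.linalg.norm(u);print('brk x dir',u,np.degrees(np.arctan2(u[1],u[0])))
far=(C[0]+C[1])/2; print('origin from far',far+u*.1655)
W=[b(508,285,.085),b(530,300,.085),b(620,198,.085),b(638,210,.085)]
print(W)
# jar: cap circle in top, side etc
im=cv2.imread('pics/top0.png')
c=im[210:246,288:324].astype(int);m=((c.min(2)>0)).astype(np.uint8)
# tool yaw
s,T=pose();print(T)
cv2.imwrite('pics/jar.png',cv2.resize(im[205:250,285:330],None,fx=8,fy=8))
E
```

```text
post top edge [0.55262311 0.32512235 0.212     ] [0.56687827 0.27609236 0.212     ] 0.05106024673659338 [0.55975069 0.30060736 0.212     ] -73.78854383414708
foot [0.44922004 0.32039405 0.003     ]
foot [0.4778411  0.22699025 0.003     ]
foot [0.57213634 0.25529517 0.003     ]
0.09769050331912978 0.09845181487090783
foot dir -72.96373518205367
x dir -163.2916456100276 mid back [0.46353057 0.27369215 0.003     ]
tray [ 0.6886363  -0.42554875  0.016     ]
tray [ 0.62607796 -0.48537179  0.016     ]
tray [ 0.56453745 -0.42416236  0.016     ]
tray [ 0.62869578 -0.36332767  0.016     ]
[np.float64(0.08655831320294097), np.float64(0.08679762914258782), np.float64(0.08841464575366127), np.float64(0.08639634754955247)]
brk x dir [-0.70145604  0.71271272  0.        ] 134.54393949639476
origin from far [ 0.54126616 -0.33750632  0.016     ]
[array([ 0.55878264, -0.33915107,  0.085     ]), array([ 0.5521783 , -0.34891802,  0.085     ]), array([ 0.59822529, -0.38901806,  0.085     ]), array([ 0.59292625, -0.39700394,  0.085     ])]
[[ 9.67199531e-01  2.54017802e-01 -1.54097431e-04  1.58738292e-01]
 [ 2.54017691e-01 -9.67198077e-01  1.70070715e-03 -6.03921409e-01]
 [ 2.82967155e-04 -1.68406664e-03 -9.99998542e-01  2.21782278e-01]
 [ 0.00000000e+00  0.00000000e+00  0.00000000e+00  1.00000000e+00]]
```

Post face centre is about (0.560, 0.301) with entry direction -163.5°, and the top edge and the foot agree. Bracket origin is about (0.541, -0.338) with heading 134.5°, and the sizes match. Next I move above the web.

{"op": "play_rows", "data": {"plan": [[[0.7, 0.38, 0, 0, 0, -0.028, 1], [0.7, 0.38, 0, 0, 0, -0.028, 1], [0.7, 0.38, 0, 0, 0, -0.028, 1], [0.7, 0.38, 0, 0, 0, -0.028, 1], [0.7, 0.38, 0, 0, 0, -0.028, 1], [0.7, 0.38, 0, 0, 0, -0.028, 1], [0.7, 0.38, 0, 0, 0, -0.028, 1], [0.7, 0.38, 0, 0, 0, -0.028, 1], [0.7, 0.38, 0, 0, 0, -0.028, 1], [0.7, 0.38, 0, 0, 0, -0.028, 1], [0.7, 0.38, 0, 0, 0, -0.028, 1], [0.7, 0.38, 0, 0, 0, -0.028, 1]]]}}

```text
time_s: 1.35
position: [0.5799, -0.3753, 0.222]
tcp_rot: [[0.695, -0.719, -0.001], [-0.719, -0.695, 0.001], [-0.001, 0.0, -1.0]]
force: [0.4, 0.0, -0.2]
opening: 1.002
```

```bash
python3 - <<'E'
from h import *
s,T=pose();im=capture('wrist')[:,:,::-1];cv2.imwrite('pics/w1.png',im);np.save('T1.npy',T)
print(s['time_s'],T)
b=np.array([.541,-.3375,0]);a=np.radians(134.5);R=np.array([[np.cos(a),-np.sin(a),0],[np.sin(a),np.cos(a),0],[0,0,1]])
for q in [(-.078,.006,.085),(-.078,-.006,.085),(-.014,.006,.085),(-.014,-.006,.085)]:print(proj('wrist',b+R@q,T))
E
```

```text
1.35 [[ 6.95038798e-01 -7.18971803e-01 -7.84681722e-04  5.79881591e-01]
 [-7.18971541e-01 -6.95039229e-01  6.27695613e-04 -3.75281176e-01]
 [-9.96680026e-04  1.27891023e-04 -9.99999495e-01  2.22043309e-01]
 [ 0.00000000e+00  0.00000000e+00  0.00000000e+00  1.00000000e+00]]
[328.62960882 193.21215226]
[313.85982448 193.32752615]
[328.72369578 266.51327924]
[314.81726403 266.6162753 ]
```

View pics/w1.png

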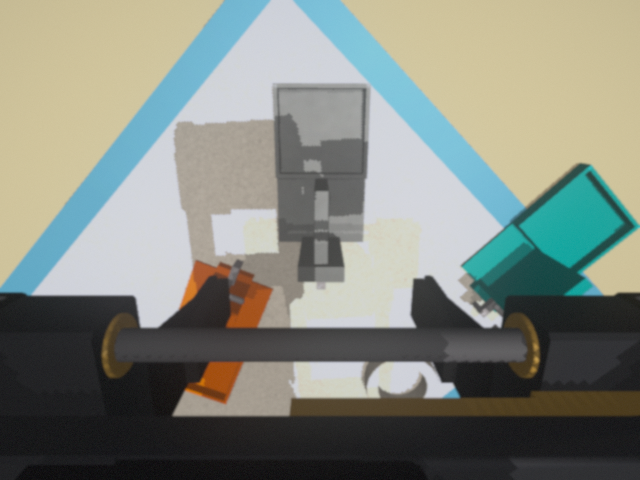

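Wrist view: the bracket's tray is at rows 84–178, its web top near column 321 down to row ~237, and its back-plate top at rows 237–265. The orange look-alike's web is at (235,280), near the left finger. I'll check edges numerically with an enlarged crop.

```bash
python3 - <<'E'
from h import *
T=np.load('T1.npy')
b=np.array([.541,-.3375,0]);a=np.radians(134.5);R=np.array([[np.cos(a),-np.sin(a),0],[np.sin(a),np.cos(a),0],[0,0,1]])
im=cv2.imread('pics/w1.png')
c=cv2.resize(im[70:310,180:400],None,fx=2.5,fy=2.5,interpolation=cv2.INTER_CUBIC)
for n,q in dict(f=(-.1655,.045,.016),g=(-.1655,-.045,.016),w1=(-.078,.006,.085),w2=(-.078,-.006,.085),v1=(-.014,.006,.085),p=(0,.02,.09),r=(0,-.02,.09),c=(.0125,0,.078)).items():
    u=proj('wrist',b+R@q,T);print(n,u)
    cv2.circle(c,tuple(int(round(v)) for v in ((u-[180,70]+.5)*2.5)),3,(0,0,255),1)
cv2.imwrite('pics/c2.png',c)
print('orange claw',on('top',(422,203),.085),on('top',(418,212),.085))
E
```

```text
f [369.29201518  84.70812954]
g [271.46315981  85.53079825]
w1 [328.62960882 193.21215226]
w2 [313.85982448 193.32752615]
v1 [328.72369578 266.51327924]
p [345.13002748 283.70601765]
r [298.680864   284.04559257]
c [321.93464346 290.98964368]
orange claw [ 0.59521911 -0.26525433  0.085     ] [ 0.5749551  -0.25638514  0.085     ]
```

View pics/c2.png

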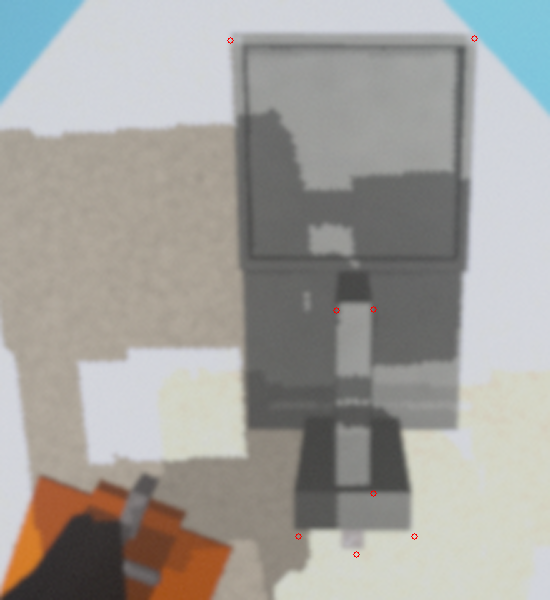

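Predicted points match to about 3 mm along the bracket's x, so I correct the origin to (0.543, -0.339). Descend and grip.

{"op": "play_rows", "data": {"plan": [[[0.03, -0.064, -0.7, 0, 0, 0.003, 1], [0, 0, -0.7, 0, 0, 0, 1], [0, 0, -0.7, 0, 0, 0, 1], [0, 0, -0.7, 0, 0, 0, 1], [0, 0, -0.5, 0, 0, 0, 1], [0, 0, -0.26, 0, 0, 0, 1], [0, 0, 0, 0, 0, 0, 1], [0, 0, 0, 0, 0, 0, -1], [0, 0, 0, 0, 0, 0, -1], [0, 0, 0, 0, 0, 0, -1], [0, 0, 0, 0, 0, 0, -1], [0, 0, 0, 0, 0, 0, -1]]]}}

```text
time_s: 2.6
position: [0.5806, -0.3799, 0.0454]
tcp_rot: [[0.704, -0.71, 0.001], [-0.71, -0.704, -0.001], [0.001, -0.0, -1.0]]
force: [0.2, 0.1, -0.1]
opening: 0.633
```

{"op": "play_rows", "data": {"plan": [[[0, 0, 0, 0, 0, 0, -1], [0, 0, 0, 0, 0, 0, -1], [0, 0, 0, 0, 0, 0, -1], [0, 0, 0.2, 0, 0, 0, -1], [0, 0, 0.2, 0, 0, 0, -1], [0, 0, 0.2, 0, 0, 0, -1], [0, 0, 0, 0, 0, 0, -1]]]}}

```text
time_s: 3.3
position: [0.5811, -0.3804, 0.0765]
tcp_rot: [[0.704, -0.71, 0.002], [-0.71, -0.704, -0.002], [0.003, 0.0, -1.0]]
force: [-0.1, -0.1, -4.4]
opening: 0.131
```

The opening reads 11.4 mm (the web is 12 mm) and the lift reads −4.4 N, so the bracket is held. I carry it high to a spot about 80 mm in front of the post.

{"op": "play_rows", "data": {"plan": [[[0, 0, 0.7, 0, 0, 0, -1], [0, 0, 1, 0, 0, 0, -1], [0, 0, 1, 0, 0, 0, -1], [0.06, 0.4, 0.2, 0, 0, 0.01, -1], [0.128, 0.846, 0, 0, 0, 0.0202, -1], [0.128, 0.846, 0, 0, 0, 0.0202, -1], [0.128, 0.846, 0, 0, 0, 0.0202, -1], [0.128, 0.846, 0, 0, 0, 0.0202, -1], [0.128, 0.846, 0, 0, 0, 0.0202, -1], [0.128, 0.846, 0, 0, 0, 0.0202, -1], [0.128, 0.846, 0, 0, 0, 0.0202, -1], [0.128, 0.846, 0, 0, 0, 0.0202, -1]]]}}

```text
time_s: 4.5
position: [0.6329, -0.0185, 0.2179]
tcp_rot: [[0.97, -0.244, -0.004], [-0.244, -0.97, 0.001], [-0.004, -0.0, -1.0]]
force: [0.2, 0.2, -3.8]
opening: 0.138
```

{"op": "play_rows", "data": {"plan": [[[0.128, 0.846, 0, 0, 0, 0.0202, -1], [0.128, 0.846, 0, 0, 0, 0.0202, -1], [0.128, 0.846, 0, 0, 0, 0.0202, -1], [0.128, 0.846, 0, 0, 0, 0.0202, -1], [0.128, 0.846, 0, 0, 0, 0.0202, -1], [0.128, 0.846, 0, 0, 0, 0.0202, -1], [0.128, 0.846, 0, 0, 0, 0.0202, -1], [0.07, 0.43, 0, 0, 0, 0.0102, -1], [0, 0, 0, 0, 0, 0, -1], [0, 0, 0, 0, 0, 0, -1]]]}}

```text
time_s: 5.5
position: [0.6809, 0.2968, 0.2173]
tcp_rot: [[0.974, 0.226, -0.004], [0.226, -0.974, -0.002], [-0.004, 0.001, -1.0]]
force: [-0.8, -0.2, -3.7]
opening: 0.134
```

```bash
python3 - <<'E'
from h import *
s,T=pose();im=capture('wrist')[:,:,::-1];np.save('T2.npy',T)
t=capture('top')[:,:,::-1];sd=capture('side')[:,:,::-1]
for n,i in (('w2',im),('t2',t),('s2',sd)):cv2.imwrite(f'pics/{n}.png',i)
print(s['time_s'],T,s['force'],s['opening'],np.degrees(np.arctan2(T[1,0],T[0,0])))
u=proj('wrist',np.array([.5598,.3006,.212]),T);print(u)
a=cv2.resize(t[180:280,120:253],None,fx=3,fy=3);b=cv2.resize(sd[240:420,170:320],None,fx=2.6,fy=2.6)
h=480;r=lambda i:cv2.resize(i,(int(i.shape[1]*h/i.shape[0]),h))
m=np.hstack([cv2.resize(im[:, :],(640,480))[:,100:540],cv2.resize(sd[215:425,160:320],(360,480))]);cv2.imwrite('pics/c3.png',m)
E
```

```text
5.5 [[ 9.74152315e-01  2.25855990e-01 -4.04213588e-03  6.80885079e-01]
 [ 2.25849993e-01 -9.74160260e-01 -1.88909605e-03  2.96781480e-01]
 [-4.36435180e-03  9.27350926e-04 -9.99990046e-01  2.17339198e-01]
 [ 0.00000000e+00  0.00000000e+00  0.00000000e+00  1.00000000e+00]] [-0.7792893  -0.18775314 -3.67088071] 0.13396541277769516 13.052992346243578
[266.88228836 472.10399831]
```

View pics/c3.png

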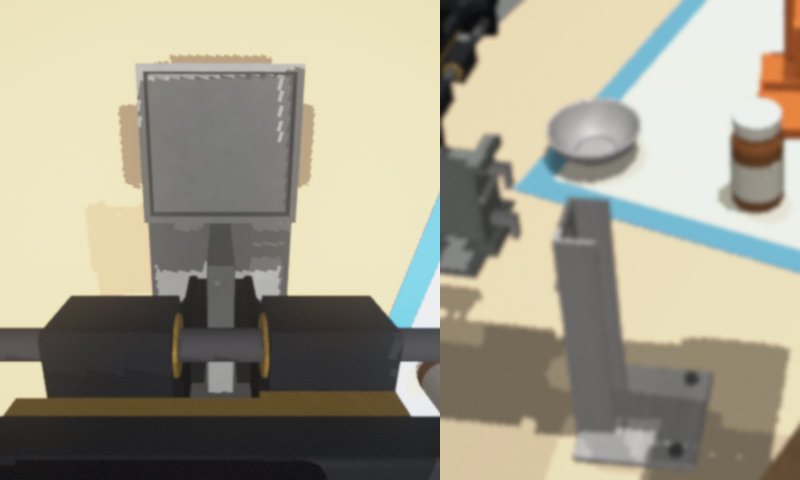

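The bracket is held level and straight, with its claws showing at (505,190) in the right-hand crop to the left of the post, whose top is near (580,215). I correct the yaw by 3.4° and move to about 35 mm off the face at insertion height.

{"op": "play_rows", "data": {"plan": [[[0, 0.3, 0, 0, 0, 0.01, -1], [0, 0.29, -0.2, 0, 0, 0.009, -1], [-0.14, 0, -0.3, 0, 0, 0, -1], [-0.2, 0, -0.3, 0, 0, 0, -1], [-0.2, 0, -0.28, 0, 0, 0, -1], [-0.14, 0, 0, 0, 0, 0, -1], [0, 0, 0, 0, 0, 0, -1], [0, 0, 0, 0, 0, 0, -1], [0, 0, 0, 0, 0, 0, -1]]]}}

```text
time_s: 6.55
position: [0.6502, 0.3263, 0.1669]
tcp_rot: [[0.959, 0.282, 0.003], [0.282, -0.959, 0.001], [0.003, -0.0, -1.0]]
force: [-0.2, -0.9, -3.2]
opening: 0.134
```

```bash
python3 - <<'E'
from h import *
s,T=pose();np.save('T3.npy',T)
t=capture('top')[:,:,::-1];sd=capture('side')[:,:,::-1]
for n,i in (('t3',t),('s3',sd)):cv2.imwrite(f'pics/{n}.png',i)
print(s['time_s'],T,s['force'],s['opening'],np.degrees(np.arctan2(T[1,0],T[0,0])))
# 5x crops: top (110..190? ) and side
cv2.imwrite('pics/c4.png',np.hstack([cv2.resize(t[150:270,120:200],None,fx=5,fy=5,interpolation=cv2.INTER_CUBIC),cv2.resize(sd[270:390,165:245],None,fx=5,fy=5,interpolation=cv2.INTER_CUBIC)]))
E
```

```text
6.55 [[ 9.59445243e-01  2.81875456e-01  3.32457808e-03  6.50244224e-01]
 [ 2.81873387e-01 -9.59450998e-01  1.08498051e-03  3.26251436e-01]
 [ 3.49559913e-03 -1.03869312e-04 -9.99993885e-01  1.66941988e-01]
 [ 0.00000000e+00  0.00000000e+00  0.00000000e+00  1.00000000e+00]] [-0.24583499 -0.87233074 -3.17347081] 0.13399321313672072 16.37214898027698
```

View pics/c4.png

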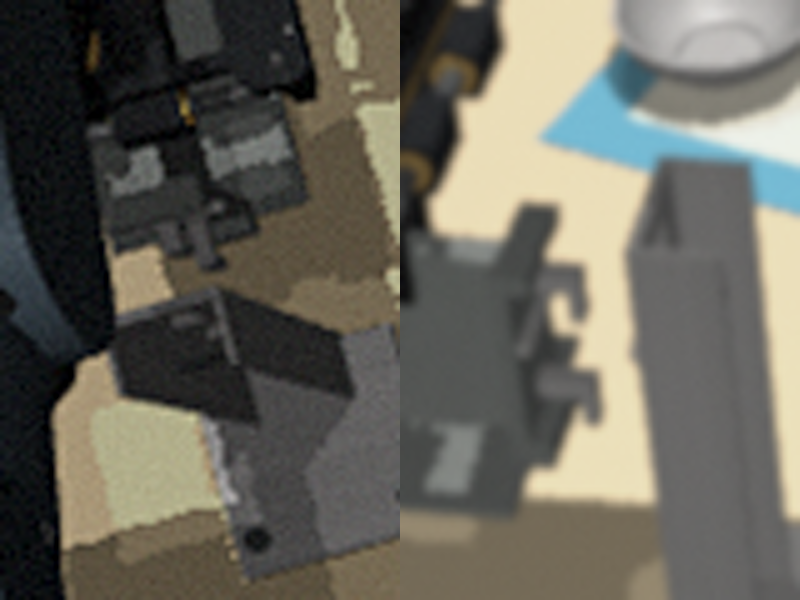

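```bash
python3 - <<'E'
from h import *
T=np.load('T3.npy')
a=np.radians(-163.5);Rp=np.array([[np.cos(a),-np.sin(a),0],[np.sin(a),np.cos(a),0],[0,0,1]]);po=np.array([.5598,.3006,0])
Rb=T[:3,:3]@np.diag([-1,1,-1.]) ; bo=T[:3,3]-Rb@np.array([-.0555,0,.0455]);print('b origin in post frame',Rp.T@(bo-po))
t=lambda u:np.round((u-[120,150]+.5)*5,0);s=lambda u:np.round((u-[165,270]+.5)*5+[400,0],0)
for n,q in dict(yp=(0,.025,.212),ym=(0,-.025,.212),bp=(.035,.025,.212),bm=(.035,-.025,.212),roll=(-.005,.0,.16)).items():
    X=po+Rp@q;print('post',n,t(proj('top',X)),s(proj('side',X)))
for n,q in dict(tipc=(.0125,0,.078),tipl=(.0125,.004,.078),tipr=(.0125,-.004,.078),lip=(.0125,.004,.056),ltip=(.0125,.004,.028),llip=(.0125,.004,.006),padL=(0,.02,.09),padR=(0,-.02,.09),under1=(0,.045,0)).items():
    X=bo+Rb@q;print('brk',n,t(proj('top',X)),s(proj('side',X)))
E
```

```text
b origin in post frame [-0.03866465  0.00096423  0.12124826]
post yp [221. 288.] [666. 153.]
post ym [102. 322.] [630. 251.]
post bp [244. 372.] [767. 160.]
post bm [124. 406.] [734. 258.]
post roll [196. 306.] [649. 314.]
brk tipc [157. 247.] [578. 223.]
brk tipl [166. 244.] [581. 215.]
brk tipr [148. 250.] [575. 230.]
brk lip [182. 251.] [588. 263.]
brk ltip [202. 258.] [596. 323.]
brk llip [217. 264.] [602. 368.]
brk padL [188. 201.] [554. 155.]
brk padR [ 92. 227.] [522. 232.]
brk under1 [304. 213.] [600. 299.]
```

```bash
python3 - <<'E'
from h import *
from scipy.optimize import least_squares
T2=np.load('T2.npy');T=np.load('T3.npy')
def RB(T):return T[:3,:3]@np.diag([-1,1,-1.])
for dz in (.0455,.0635):
    o=np.array([-.0555,0,dz])
    print(dz,'w2 tray far corners',[proj('wrist',T2[:3,3]+RB(T2)@(np.array(q)-o),T2).round(1) for q in ((-.1655,.045,.016),(-.1655,-.045,.016),(-.078,.006,.085),(-.014,.006,.085))])
# triangulate lower claw end + upper, from top & side crops
tp=lambda c:((np.array(c)+.5)/5-.5+[120,150]);sp=lambda c:((np.array(c)-[400,0]+.5)/5-.5+[165,270])
for c,d in (((212,262),(598,378)),((205,243),(545,380))):
    o1,d1=ray('top',tp(c));o2,d2=ray('side',sp(d));A=np.c_[d1,-d2];k=np.linalg.lstsq(A,o2-o1,rcond=None)[0]
    X=o1+d1*k[0];Y=o2+d2*k[1];M=(X+Y)/2;print(M,np.linalg.norm(X-Y),'bracket frame rel TCP',RB(T).T@(M-T[:3,3]))
E
```

```text
0.0455 w2 tray far corners [array([415.7,  54.6]), array([224.1,  54.6]), array([336.2, 288.1]), array([334.2, 430.1])]
0.0635 w2 tray far corners [array([407.2,  60.5]), array([232.7,  60.4]), array([334.4, 269.1]), array([332.8, 398.9])]
[0.58703638 0.30585748 0.12424891] 0.0006108795637629783 bracket frame rel TCP [ 0.06654222  0.0017547  -0.04246055]
[0.5997756  0.31178021 0.12300977] 0.008893652892485443 bracket frame rel TCP [ 0.0526545  -0.00033687 -0.04374847]
```

The views show the bracket sits about 25 mm lower in the grip than assumed: TCP at bracket z ≈ 0.0705 instead of 0.0455. I need to know whether it is still slipping, so I compare idle frames.

{"op": "play_rows", "data": {"plan": [[[0, 0, 0, 0, 0, 0, -1], [0, 0, 0, 0, 0, 0, -1], [0, 0, 0, 0, 0, 0, -1], [0, 0, 0, 0, 0, 0, -1], [0, 0, 0, 0, 0, 0, -1], [0, 0, 0, 0, 0, 0, -1]]]}}

```text
time_s: 7.25
position: [0.6487, 0.3258, 0.1655]
tcp_rot: [[0.959, 0.282, -0.0], [0.282, -0.959, -0.0], [-0.0, 0.0, -1.0]]
force: [0.1, 0.2, -3.3]
opening: 0.135
```

```bash
python3 - <<'E'
from h import *
s,T=pose();print(s['time_s'],T[:3,3],s['force'],s['moment'],s['opening'])
sd=capture('side')[:,:,::-1];w=capture('wrist')[:,:,::-1];np.save('T4.npy',T)
cv2.imwrite('pics/s4.png',sd);cv2.imwrite('pics/w4.png',w)
old=cv2.imread('pics/s3.png')
g=lambda i:np.float32(cv2.cvtColor(np.ascontiguousarray(i),cv2.COLOR_BGR2GRAY)[305:375,165:205])
print('shift side s3->s4',cv2.phaseCorrelate(g(old),g(sd)))
cv2.imwrite('pics/c5.png',np.hstack([w[:,120:540],cv2.resize(sd[300:380,150:230],(480,480),interpolation=cv2.INTER_CUBIC)[:,:380]]))
E
```

```text
7.25 [0.64874161 0.32581436 0.16547784] [ 0.10497998  0.2378882  -3.3033892 ] [-0.00550205 -0.01815978  0.02452383] 0.13494032971444045
shift side s3->s4 ((0.7766146005589505, 0.42362906213114826), 0.9499379608366224)
```

View pics/c5.png

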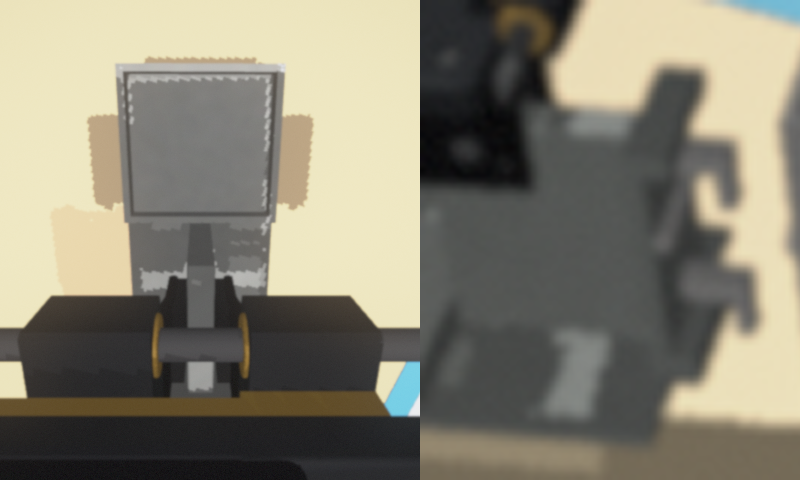

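No further slip: the wrist view matches the earlier one and the moment is near zero. It slid about 26 mm during the quick lift and has been stable since. So the TCP is at bracket (-0.055, z 0.0715). I raise it slowly by 24 mm to insertion height, shift it 1.8 mm sideways, and advance 20 mm. I'll press later from above with shut fingers.

{"op": "play_rows", "data": {"plan": [[[0, 0, 0.06, 0, 0, 0, -1], [0, 0, 0.1, 0, 0, 0, -1], [0, 0, 0.12, 0, 0, 0, -1], [-0.01, 0.034, 0.12, 0, 0, 0, -1], [0, 0, 0.08, 0, 0, 0, -1], [-0.096, -0.028, 0, 0, 0, 0, -1], [-0.096, -0.028, 0, 0, 0, 0, -1], [-0.096, -0.028, 0, 0, 0, 0, -1], [-0.096, -0.028, 0, 0, 0, 0, -1], [0, 0, 0, 0, 0, 0, -1], [0, 0, 0, 0, 0, 0, -1], [0, 0, 0, 0, 0, 0, -1]]]}}

```text
time_s: 8.55
position: [0.6293, 0.322, 0.1896]
tcp_rot: [[0.959, 0.282, 0.0], [0.282, -0.959, 0.0], [0.0, -0.0, -1.0]]
force: [0.6, -0.5, -3.5]
opening: 0.134
```

```bash
python3 - <<'E'
from h import *
s,T=pose();print(s['time_s'],T[:3,3],s['force'],s['opening']);np.save('T5.npy',T)
t=capture('top')[:,:,::-1];sd=capture('side')[:,:,::-1]
cv2.imwrite('pics/t5.png',t);cv2.imwrite('pics/s5.png',sd)
cv2.imwrite('pics/c6.png',np.hstack([cv2.resize(t[185:245,130:180],None,fx=8,fy=8,interpolation=cv2.INTER_CUBIC),cv2.resize(sd[275:335,185:235],None,fx=8,fy=8,interpolation=cv2.INTER_CUBIC)]))
E
```

```text
8.55 [0.62934453 0.32196138 0.1895678 ] [ 0.565775   -0.47959015 -3.50297773] 0.13437877117008953
```

View pics/c6.png

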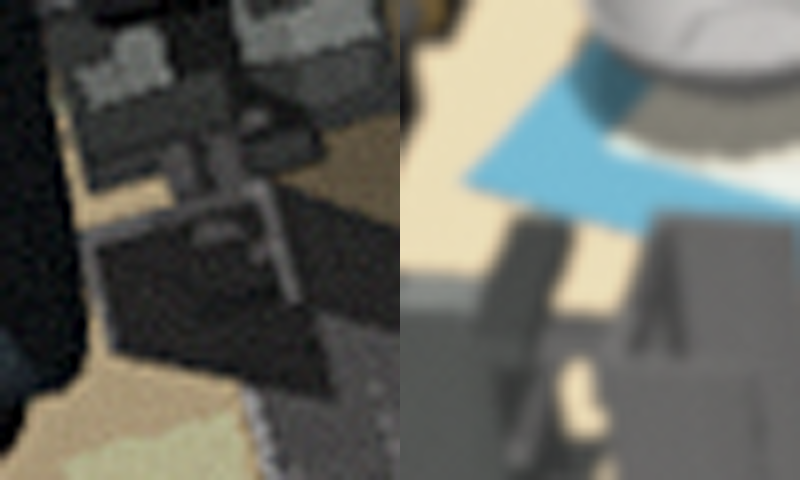

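```bash
python3 - <<'E'
from h import *
a=np.radians(-163.5);Rp=np.array([[np.cos(a),-np.sin(a),0],[np.sin(a),np.cos(a),0],[0,0,1]]);po=np.array([.5598,.3006,0])
T=np.load('T5.npy');print('TCP in post',Rp.T@(T[:3,3]-po))
t=lambda u:np.round((u-[130,185]+.5)*8,0);s=lambda u:np.round((u-[185,275]+.5)*8+[400,0],0)
for n,q in dict(yp=(0,.025,.212),ym=(0,-.025,.212),U1=(-.006,.004,.196),U2=(-.006,-.004,.196),U3=(-.0185,.004,.196),U4=(-.0185,-.004,.196),L1=(-.006,.004,.146),L2=(-.006,-.004,.146),L3=(-.0185,.004,.146),Llip=(-.006,.004,.124),Ulip=(-.006,.004,.174),pL=(-.0185,.02,.208),pR=(-.0185,-.02,.208)).items():
    X=po+Rp@q;print(n,t(proj('top',X)),s(proj('side',X)))
E
```

```text
TCP in post [-0.07274763 -0.00073     0.1895678 ]
yp [274. 181.] [666. 205.]
ym [ 83. 236.] [608. 361.]
U1 [207. 188.] [622. 324.]
U2 [176. 197.] [613. 349.]
U3 [194. 141.] [565. 320.]
U4 [164. 150.] [555. 345.]
L1 [263. 208.] [644. 496.]
L2 [234. 216.] [635. 522.]
L3 [251. 163.] [588. 492.]
Llip [286. 216.] [653. 569.]
Ulip [232. 197.] [632. 401.]
pL [240. 119.] [578. 229.]
pR [ 88. 162.] [529. 353.]
```

Top crop: the two claws, at (182,175) and (222,165), line up with the middle of the post's front edge, which runs from (85,232) to (262,185). They are about 1 mm too far to −y. Side crop: the upper claw top is at row ~318 against 322 expected, so the height is right. I nudge 0.8 mm sideways and go in gently.

{"op": "play_rows", "data": {"plan": [[[0.004, -0.016, 0, 0, 0, 0, -1], [-0.06, -0.018, 0, 0, 0, 0, -1], [-0.06, -0.018, 0, 0, 0, 0, -1], [-0.06, -0.018, 0, 0, 0, 0, -1], [-0.04, -0.011, 0, 0, 0, 0, -1], [0, 0, 0, 0, 0, 0, -1], [0, 0, 0, 0, 0, 0, -1]]]}}

```text
time_s: 9.35
position: [0.6183, 0.3179, 0.1897]
tcp_rot: [[0.959, 0.282, 0.0], [0.282, -0.959, 0.0], [0.0, -0.0, -1.0]]
force: [0.0, 0.2, -4.4]
opening: 0.136
```

There is no contact force with the tips nominally 6 mm past the face, so the claws are entering. I continue to pad contact.

{"op": "play_rows", "data": {"plan": [[[-0.04, -0.011, 0, 0, 0, 0, -1], [-0.04, -0.011, 0, 0, 0, 0, -1], [-0.02, -0.006, 0, 0, 0, 0, -1], [0, 0, 0, 0, 0, 0, -1], [0, 0, 0, 0, 0, 0, -1]]]}}

```text
time_s: 9.85
position: [0.6141, 0.3167, 0.1897]
tcp_rot: [[0.959, 0.282, 0.002], [0.282, -0.959, 0.001], [0.002, -0.0, -1.0]]
force: [3.1, 2.1, -4.2]
opening: 0.133
```

{"op": "play_rows", "data": {"plan": [[[-0.03, -0.009, 0, 0, 0, 0, -1], [0, 0, 0, 0, 0, 0, -1], [0, 0, 0, 0, 0, 0, -1]]]}}

```text
time_s: 10.15
position: [0.6141, 0.3168, 0.19]
tcp_rot: [[0.959, 0.282, 0.006], [0.282, -0.959, 0.002], [0.006, -0.0, -1.0]]
force: [5.9, 3.4, -5.6]
opening: 0.137
```

Firm contact at post x ≈ −0.057, which fits the pads on the face. I ease off the push slightly and lower 9 mm.

{"op": "play_rows", "data": {"plan": [[[0.02, 0.006, 0, 0, 0, 0, -1], [0, 0, -0.04, 0, 0, 0, -1], [0, 0, -0.04, 0, 0, 0, -1], [0, 0, -0.04, 0, 0, 0, -1], [0, 0, -0.04, 0, 0, 0, -1], [0, 0, -0.02, 0, 0, 0, -1], [0, 0, 0, 0, 0, 0, -1], [0, 0, 0, 0, 0, 0, -1]]]}}

```text
time_s: 10.95
position: [0.6141, 0.3165, 0.1812]
tcp_rot: [[0.959, 0.282, 0.003], [0.282, -0.959, 0.001], [0.003, 0.0, -1.0]]
force: [4.7, 1.6, -1.6]
opening: 0.135
```

{"op": "play_rows", "data": {"plan": [[[0, 0, -0.04, 0, 0, 0, -1], [0, 0, 0, 0, 0, 0, -1], [0.06, 0.018, 0, 0, 0, 0, -1], [0, 0, 0, 0, 0, 0, -1], [0, 0, 0, 0, 0, 0, -1]]]}}

```text
time_s: 11.45
position: [0.6143, 0.3168, 0.1776]
tcp_rot: [[0.959, 0.282, -0.004], [0.282, -0.959, -0.001], [-0.004, 0.0, -1.0]]
force: [1.3, -0.2, -3.8]
opening: 0.136
```

```bash
python3 - <<'E'
from h import *
s,T=pose();print(s['time_s'],T[:3,3],s['force'],s['moment'],s['opening'])
E
```

```text
11.45 [0.61433851 0.31677503 0.17755754] [ 1.3167868  -0.15806622 -3.83721619] [ 0.02912079 -0.11926719  0.0010181 ] 0.13611244711335474
```

{"op": "play_rows", "data": {"plan": [[[0.04, 0.012, 0, 0, 0, 0, -1], [0, 0, 0, 0, 0, 0, -1], [0, 0, 0, 0, 0, 0, -1]]]}}

```text
time_s: 11.75
position: [0.6156, 0.3173, 0.1774]
tcp_rot: [[0.959, 0.282, -0.005], [0.282, -0.959, -0.002], [-0.006, 0.0, -1.0]]
force: [-3.5, -0.2, -5.0]
opening: 0.132
```

The outward pull is resisted (−3.5 N after the ~1.5 mm lip play), so the claws are hooked. I ease back in and press down within the grip.

{"op": "play_rows", "data": {"plan": [[[-0.03, -0.009, 0, 0, 0, 0, -1], [0, 0, -0.04, 0, 0, 0, -1], [0, 0, -0.04, 0, 0, 0, -1], [0, 0, -0.04, 0, 0, 0, -1], [0, 0, 0, 0, 0, 0, -1], [0, 0, 0, 0, 0, 0, -1]]]}}

```text
time_s: 12.35
position: [0.6161, 0.3177, 0.1741]
tcp_rot: [[0.959, 0.282, 0.0], [0.282, -0.959, 0.001], [0.0, -0.0, -1.0]]
force: [-4.8, -0.7, 4.0]
opening: 0.135
```

{"op": "play_rows", "data": {"plan": [[[0, 0, -0.03, 0, 0, 0, -1], [0, 0, -0.03, 0, 0, 0, -1], [0, 0, 0, 0, 0, 0, -1], [0, 0, 0, 0, 0, 0, -1]]]}}

```text
time_s: 12.75
position: [0.6163, 0.3179, 0.1737]
tcp_rot: [[0.959, 0.282, 0.002], [0.282, -0.959, 0.001], [0.002, -0.0, -1.0]]
force: [-7.9, -2.0, 12.8]
opening: 0.141
```

{"op": "play_rows", "data": {"plan": [[[-0.03, -0.009, 0, 0, 0, 0, -1], [-0.02, -0.006, 0, 0, 0, 0, -1], [0, 0, -0.03, 0, 0, 0, -1], [0, 0, 0, 0, 0, 0, -1], [0, 0, 0, 0, 0, 0, -1]]]}}

```text
time_s: 13.25
position: [0.6164, 0.3179, 0.1737]
tcp_rot: [[0.959, 0.282, 0.008], [0.282, -0.959, 0.003], [0.009, -0.001, -1.0]]
force: [-5.3, 0.1, 14.6]
opening: 0.136
```

```bash
python3 - <<'E'
from h import *
s,T=pose();print(s['time_s'],T[:3,3],s['force'],s['moment'],s['opening'])
a=np.radians(-163.5);Rp=np.array([[np.cos(a),-np.sin(a),0],[np.sin(a),np.cos(a),0],[0,0,1]]);po=np.array([.5598,.3006,0])
print('TCP in post',Rp.T@(T[:3,3]-po))
sd=capture('side')[:,:,::-1];cv2.imwrite('pics/s6.png',sd)
sub=lambda i:cv2.cvtColor(np.ascontiguousarray(i),cv2.COLOR_BGR2GRAY)
# track bracket plate patch from s5 (known free pose) to now
a=sub(cv2.imread('pics/s5.png'));b=sub(sd)
t=a[295:345,172:205];r=cv2.matchTemplate(b[280:370,150:235],t,cv2.TM_CCOEFF_NORMED);_,v,_,l=cv2.minMaxLoc(r);print(v,l[0]+150-172,l[1]+280-295)
E
```

```text
13.25 [0.61637766 0.31791049 0.17372724] [-5.25104164  0.13793896 14.60264951] [-0.17531911  1.15602493  0.06858417] 0.13634860168979476
TCP in post [-0.05916422 -0.00052871  0.17372724]
0.9614624381065369 9 7
```

Pressing reaches a hard stop at TCP z ≈ 0.1737 (14.6 N up, no movement), which would put the bracket near home. I relax the press and check by image against the expected home projection.

{"op": "play_rows", "data": {"plan": [[[0, 0, 0.06, 0, 0, 0, -1], [0, 0, 0.04, 0, 0, 0, -1], [0, 0, 0, 0, 0, 0, -1], [0, 0, 0, 0, 0, 0, -1]]]}}

```text
time_s: 13.7
position: [0.6161, 0.3176, 0.1742]
tcp_rot: [[0.96, 0.282, 0.005], [0.282, -0.96, 0.002], [0.006, -0.001, -1.0]]
force: [2.6, 3.2, 2.8]
opening: 0.131
```

```bash
python3 - <<'E'
from h import *
s,T=pose();print(s['time_s'],T[:3,3],s['force'],s['moment'],s['opening'])
sd=capture('side')[:,:,::-1];cv2.imwrite('pics/s7.png',sd);t=capture('top')[:,:,::-1];cv2.imwrite('pics/t7.png',t)
a=np.radians(-163.5);Rp=np.array([[np.cos(a),-np.sin(a),0],[np.sin(a),np.cos(a),0],[0,0,1]]);po=np.array([.5598,.3006,0])
x0,y0,k=150,270,5
c=cv2.resize(sd[y0:y0+110,x0:x0+100],None,fx=k,fy=k,interpolation=cv2.INTER_CUBIC)
for h,col in ((.1,(0,0,255)),(.107,(255,0,0))):
    for q in ((0,.02,.09),(0,-.02,.09),(-.078,.006,.085),(-.014,.006,.085),(-.1655,.045,.016),(-.1655,-.045,.016),(-.1655,.045,0),(-.0775,-.045,0),(0,.02,0),(0,-.02,0)):
        u=proj('side',po+Rp@(np.array(q)+[0,0,h]));u=(u-[x0,y0]+.5)*k;cv2.circle(c,tuple(int(round(v)) for v in u),3,col,1)
cv2.imwrite('pics/c7.png',c)
E
```

```text
13.7 [0.6160669  0.31758721 0.17419181] [2.5994874  3.15320089 2.77712819] [ 0.44703417 -0.37524371  0.03099204] 0.13131665989951247
```

View pics/c7.png

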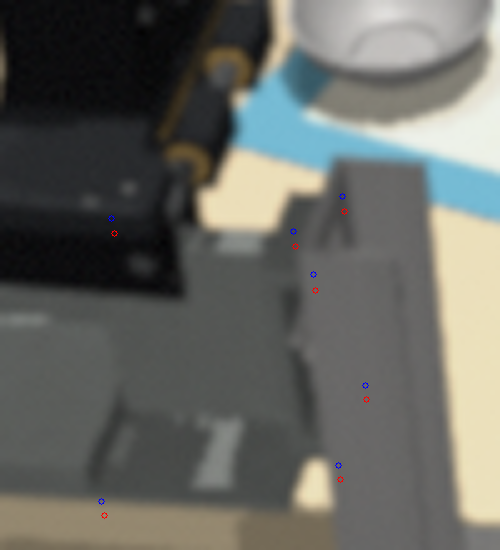

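Against the projections the bracket looks close to home, with 15 ± 1.2 mm of drop measured. The image can't settle home against 7 mm high, so I'll use touch. I release, shut the fingers, and press on the web top near the post: contact is at z ≈ 0.185 if home and ≈ 0.192 if not.

{"op": "play_rows", "data": {"plan": [[[0, 0, 0, 0, 0, 0, 0], [0, 0, 0, 0, 0, 0, 0], [0, 0, 0, 0, 0, 0, 0], [0, 0, 0, 0, 0, 0, 0], [0, 0, 0.2, 0, 0, 0, 0], [0, 0, 0.4, 0, 0, 0, 0], [0, 0, 0.4, 0, 0, 0, 0], [0, 0, 0, 0, 0, 0, -1], [-0.2, -0.06, 0, 0, 0, 0, -1], [-0.2, -0.06, 0, 0, 0, 0, -1], [-0.15, -0.044, 0, 0, 0, 0, -1], [0, 0, 0, 0, 0, 0, -1]]]}}

```text
time_s: 15.0
position: [0.584, 0.3079, 0.2221]
tcp_rot: [[0.959, 0.282, -0.003], [0.282, -0.959, -0.001], [-0.003, 0.0, -1.0]]
force: [0.8, 0.2, -0.6]
opening: 0.129
```

{"op": "play_rows", "data": {"plan": [[[0, 0, 0, 0, 0, 0, -1], [0, 0, 0, 0, 0, 0, -1], [0, 0, 0, 0, 0, 0, -1]]]}}

```text
time_s: 15.3
position: [0.5866, 0.3085, 0.223]
tcp_rot: [[0.959, 0.282, 0.0], [0.282, -0.959, 0.0], [0.0, -0.0, -1.0]]
force: [-0.8, 0.2, 0.9]
opening: 0.008
```

```bash
python3 - <<'E'
from h import *
s,T=pose();print(s['time_s'],T[:3,3],s['force'],s['opening'])
a=np.radians(-163.5);Rp=np.array([[np.cos(a),-np.sin(a),0],[np.sin(a),np.cos(a),0],[0,0,1]]);po=np.array([.5598,.3006,0])
print('TCP in post',Rp.T@(T[:3,3]-po),'yaw',np.degrees(np.arctan2(T[1,0],T[0,0])))
sd=capture('side')[:,:,::-1];cv2.imwrite('pics/s8.png',sd)
g=lambda n:np.float32(cv2.cvtColor(cv2.imread(f'pics/{n}.png'),cv2.COLOR_BGR2GRAY)[330:365,172:204])
print(cv2.phaseCorrelate(g('s7'),g('s8'),cv2.createHanningWindow((32,35),cv2.CV_32F)))
E
```

```text
15.3 [0.58664047 0.30849634 0.22296192] [-0.79669655  0.21548957  0.87362695] 0.008366725066656415
TCP in post [-2.79778553e-02  5.19418724e-05  2.22961919e-01] yaw 16.363891011722195
((-1.4317168038322983, -0.1737290259993607), 0.8215041822857327)
```

{"op": "play_rows", "data": {"plan": [[[0, 0, -0.2, 0, 0, 0, -1], [0, 0, -0.2, 0, 0, 0, -1], [0, 0, -0.14, 0, 0, 0, -1], [0, 0, -0.04, 0, 0, 0, -1], [0, 0, -0.04, 0, 0, 0, -1], [0, 0, 0, 0, 0, 0, -1], [0, 0, 0, 0, 0, 0, -1]]]}}

```text
time_s: 16.05
position: [0.5871, 0.3086, 0.1921]
tcp_rot: [[0.959, 0.282, 0.002], [0.282, -0.959, 0.001], [0.002, 0.0, -1.0]]
force: [4.3, 1.0, 0.7]
opening: 0.004
```

{"op": "play_rows", "data": {"plan": [[[0, 0, -0.04, 0, 0, 0, -1], [0, 0, -0.03, 0, 0, 0, -1], [0, 0, 0, 0, 0, 0, -1], [0, 0, 0, 0, 0, 0, -1]]]}}

```text
time_s: 16.45
position: [0.5874, 0.3087, 0.1918]
tcp_rot: [[0.959, 0.282, 0.004], [0.282, -0.959, 0.001], [0.004, 0.0, -1.0]]
force: [0.1, -0.4, 11.5]
opening: 0.002
```

Contact is at 0.192, so it is sitting on the catch 7 mm high. I keep pressing from above, closer to the post.

{"op": "play_rows", "data": {"plan": [[[0, 0, -0.03, 0, 0, 0, -1], [0, 0, -0.03, 0, 0, 0, -1], [0, 0, 0, 0, 0, 0, -1], [0, 0, 0, 0, 0, 0, -1]]]}}

```text
time_s: 16.85
position: [0.5876, 0.3088, 0.1915]
tcp_rot: [[0.959, 0.282, 0.005], [0.282, -0.959, 0.001], [0.006, 0.0, -1.0]]
force: [-2.9, -2.0, 21.3]
opening: 0.008
```

{"op": "play_rows", "data": {"plan": [[[0, 0, -0.03, 0, 0, 0, -1], [0, 0, -0.03, 0, 0, 0, -1], [0, 0, 0, 0, 0, 0, -1], [0, 0, 0, 0, 0, 0, -1]]]}}

```text
time_s: 17.25
position: [0.5877, 0.3088, 0.1912]
tcp_rot: [[0.959, 0.282, 0.007], [0.282, -0.959, 0.001], [0.007, 0.001, -1.0]]
force: [-6.2, -2.6, 32.8]
opening: 0.005
```

33 N without movement is a hard stop. The fingers may be resting on the back-plate top (0.190 at home) rather than the web, so I repeat the touch further out, at x ≈ −46, where only the web can be met.

{"op": "play_rows", "data": {"plan": [[[0, 0, 0.3, 0, 0, 0, -1], [0, 0, 0.3, 0, 0, 0, -1], [0.18, 0.053, 0, 0, 0, 0, -1], [0.18, 0.053, 0, 0, 0, 0, -1], [0, 0, -0.2, 0, 0, 0, -1], [0, 0, -0.06, 0, 0, 0, -1], [0, 0, -0.03, 0, 0, 0, -1], [0, 0, 0, 0, 0, 0, -1], [0, 0, 0, 0, 0, 0, -1]]]}}

```text
time_s: 18.15
position: [0.604, 0.3137, 0.1978]
tcp_rot: [[0.959, 0.282, -0.001], [0.282, -0.959, -0.0], [-0.001, -0.0, -1.0]]
force: [-0.9, 1.7, -0.3]
opening: 0.003
```

{"op": "play_rows", "data": {"plan": [[[0, 0, -0.03, 0, 0, 0, -1], [0, 0, -0.03, 0, 0, 0, -1], [0, 0, 0, 0, 0, 0, -1], [0, 0, 0, 0, 0, 0, -1]]]}}

```text
time_s: 18.55
position: [0.6043, 0.3137, 0.1951]
tcp_rot: [[0.959, 0.282, 0.0], [0.282, -0.959, 0.0], [0.0, -0.0, -1.0]]
force: [0.0, 0.1, 0.6]
opening: 0.005
```

{"op": "play_rows", "data": {"plan": [[[0, 0, -0.03, 0, 0, 0, -1], [0, 0, -0.03, 0, 0, 0, -1], [0, 0, -0.03, 0, 0, 0, -1], [0, 0, 0, 0, 0, 0, -1], [0, 0, 0, 0, 0, 0, -1]]]}}

```text
time_s: 19.05
position: [0.6044, 0.3138, 0.1912]
tcp_rot: [[0.959, 0.282, 0.001], [0.282, -0.959, 0.0], [0.001, 0.0, -1.0]]
force: [-1.5, 0.0, 4.3]
opening: 0.005
```

{"op": "play_rows", "data": {"plan": [[[0, 0, -0.03, 0, 0, 0, -1], [0, 0, -0.03, 0, 0, 0, -1], [0, 0, -0.03, 0, 0, 0, -1], [0, 0, 0, 0, 0, 0, -1], [0, 0, 0, 0, 0, 0, -1]]]}}

```text
time_s: 19.55
position: [0.6047, 0.3139, 0.1907]
tcp_rot: [[0.959, 0.282, 0.003], [0.282, -0.959, 0.001], [0.003, 0.0, -1.0]]
force: [-5.0, -2.4, 19.2]
opening: 0.005
```

Contact is at 0.1914 again, and 33 N didn't move it. The bracket is level but seems to sit ~6.5 mm high. I'll pull the arm clear and compare the outline with home and catch projections in both fixed views.

{"op": "play_rows", "data": {"plan": [[[0, 0, 0.4, 0, 0, 0, -1], [0, 0, 0.8, 0, 0, 0, -1], [0.5, 0, 0.8, 0, 0, 0, -1], [1, -0.5, 0.4, 0, 0, 0, -1], [0.6, -1, 0, 0, 0, 0, 1], [0, -1, 0, 0, 0, 0, 1], [0, -1, 0, 0, 0, 0, 1], [0, -1, 0, 0, 0, 0, 1], [0, 0, 0, 0, 0, 0, 1]]]}}

```text
time_s: 20.45
position: [0.6975, 0.0923, 0.3021]
tcp_rot: [[0.962, 0.274, -0.001], [0.274, -0.962, -0.003], [-0.002, 0.003, -1.0]]
force: [0.5, 0.5, 0.9]
opening: 0.377
```

```bash
python3 - <<'E'
from h import *
s,T=pose();print(s['time_s'],T[:3,3])
a=np.radians(-163.5);Rp=np.array([[np.cos(a),-np.sin(a),0],[np.sin(a),np.cos(a),0],[0,0,1]]);po=np.array([.5598,.3006,0])
segs=[((-.1655,-.045,0),(-.0140,-.045,0)),((-.1655,-.045,.016),(-.0775,-.045,.016)),((-.1655,.045,.016),(-.1655,-.045,.016)),((-.078,-.006,.085),(-.014,-.006,.085)),((-.078,.006,.085),(-.014,.006,.085)),((0,-.02,.09),(0,.02,.09)),((-.014,-.02,.09),(-.014,.02,.09))]
out=[]
for n,x0,y0,w,h in (('side',125,275,110,110),('top',110,130,80,110)):
    im=np.ascontiguousarray(capture(n)[:,:,::-1]);cv2.imwrite(f'pics/{n}9.png',im);k=4
    c=cv2.resize(im[y0:y0+h,x0:x0+w],None,fx=k,fy=k,interpolation=cv2.INTER_CUBIC)
    pt=lambda q:tuple(int(round(v)) for v in (proj(n,po+Rp@np.array(q))-[x0,y0]+.5)*k)
    for hh,col in ((.1,(0,0,255)),(.107,(255,80,0))):
        for p,q in segs: cv2.line(c,pt(np.add(p,[0,0,hh])),pt(np.add(q,[0,0,hh])),col,1)
    for p,q in (((0,-.025,.212),(0,.025,.212)),((0,-.025,.212),(0,-.025,.08))): cv2.line(c,pt(p),pt(q),(0,255,0),1)
    out.append(c)
cv2.imwrite('pics/c9.png',np.hstack(out))
E
```

```text
20.45 [0.69751811 0.0923054  0.3020843 ]
```

View pics/c9.png

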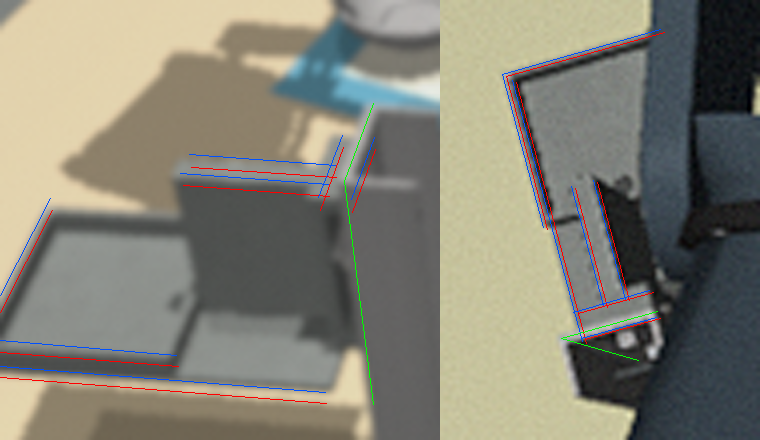

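The post outline (green) fits. The tray end's rim corner, at (55,213), matches the home line, but the lower corner near the post, at (332,390), matches the catch line. So the bracket hangs on the catch, sagging about 2.5° tray-down, and my presses only wedged it. I'll regrip the web deeper and nearer the post, level it, hold it against the face and press again.

{"op": "play_rows", "data": {"plan": [[[-0.2, 0.4, 0, 0, 0, 0, 1], [-0.4, 0.8, 0, 0, 0, 0, 1], [-0.4, 0.8, 0, 0, 0, 0, 1], [-0.4, 0.8, 0, 0, 0, 0, 1], [-0.4, 0.8, 0, 0, 0, 0, 1], [-0.3, 0.6, 0, 0, 0, 0, 1], [0, 0, 0, 0, 0, 0, 1], [0, 0, 0, 0, 0, 0, 1], [0, 0, 0, 0, 0, 0, 1]]]}}

```text
time_s: 21.45
position: [0.5916, 0.3106, 0.3028]
tcp_rot: [[0.959, 0.283, 0.0], [0.283, -0.959, -0.0], [0.0, 0.0, -1.0]]
force: [-0.3, -0.0, -0.2]
opening: 0.998
```

```bash
cat >> h.py <<'E'
_a=np.radians(-163.5);Rp=np.array([[np.cos(_a),-np.sin(_a),0],[np.sin(_a),np.cos(_a),0],[0,0,1]]);po=np.array([.5598,.3006,0])
def rep(tgt=None):
    s,T=pose();q=Rp.T@(T[:3,3]-po)
    print(round(s['time_s'],2),'tcp',T[:3,3].round(4),'post',q.round(4),'F post',(Rp.T@s['force']).round(1),'M post',(Rp.T@s['moment']).round(2),'op',round(s['opening'],3),'yaw',np.degrees(np.arctan2(T[1,0],T[0,0])).round(2),'z',T[:3,2].round(4))
    if tgt is not None: print('shares to go',((po+Rp@np.array(tgt)-T[:3,3])/.05).round(3))
E
python3 -c "
from h import *
rep((-.030,0,.2))"
```

```text
21.45 tcp [0.5916 0.3106 0.3028] post [-0.0334 -0.0006  0.3028] F post [ 0.3 -0.  -0.2] M post [ 0.01 -0.   -0.05] op 0.998 yaw 16.45 z [ 1.e-04 -2.e-04 -1.e+00]
shares to go [-0.061 -0.03  -2.057]
```

{"op": "play_rows", "data": {"plan": [[[-0.05, -0.027, -0.5, 0, 0, 0, 1], [0, 0, -0.7, 0, 0, 0, 1], [0, 0, -0.7, 0, 0, 0, 1], [0, 0, -0.5, 0, 0, 0, 1], [0, 0, -0.3, 0, 0, 0, 1], [0, 0, -0.16, 0, 0, 0, 1], [0, 0, 0, 0, 0, 0, -1], [0, 0, 0, 0, 0, 0, -1], [0, 0, 0, 0, 0, 0, -1], [0, 0, 0, 0, 0, 0, -1], [0, 0, 0, 0, 0, 0, -1], [0, 0, 0, 0, 0, 0, -1]]]}}

```text
time_s: 22.65
position: [0.5897, 0.3086, 0.1604]
tcp_rot: [[0.959, 0.282, 0.001], [0.282, -0.959, 0.0], [0.001, -0.0, -1.0]]
force: [0.7, 0.5, -0.7]
opening: 0.542
```

{"op": "play_rows", "data": {"plan": [[[0, 0, 0, 0, 0, 0, -1], [0, 0, 0, 0, 0, 0, -1], [0, 0, 0, 0, 0, 0, -1]]]}}

```text
time_s: 22.95
position: [0.5896, 0.3084, 0.1598]
tcp_rot: [[0.959, 0.282, -0.0], [0.282, -0.959, -0.0], [-0.0, -0.0, -1.0]]
force: [-0.4, 0.3, 0.1]
opening: 0.263
```

```bash
python3 -c "
from h import *
rep()"
```

```text
22.95 tcp [0.5896 0.3084 0.1598] post [-0.0308  0.0009  0.1598] F post [ 0.3 -0.4  0.1] M post [-0.04 -0.02 -0.01] op 0.263 yaw 16.37 z [-1.e-04 -0.e+00 -1.e+00]
```

The fingers close at about 0.09 per row, so my first grip closed only during the lift. That explains the 26 mm offset: it was a late grip, not slip. I finish closing, then level by 2.5°.

{"op": "play_rows", "data": {"plan": [[[0, 0, 0, 0, 0, 0, -1], [0, 0, 0, 0, 0, 0, -1], [0, 0, 0, 0, 0, 0, -1], [0, 0, 0, 0, 0, 0, -1]]]}}

```text
time_s: 23.35
position: [0.5894, 0.3095, 0.1599]
tcp_rot: [[0.959, 0.282, -0.0], [0.282, -0.959, 0.002], [0.0, -0.002, -1.0]]
force: [-0.2, 4.0, 0.5]
opening: 0.134
```

{"op": "play_rows", "data": {"plan": [[[0, 0, 0.04, 0, 0, 0, -1], [0, 0, 0.02, 0.002, -0.0067, 0, -1], [0, 0, 0, 0.002, -0.0067, 0, -1], [0, 0, 0, 0, 0, 0, -1], [0, 0, 0, 0, 0, 0, -1]]]}}

```text
time_s: 23.85
position: [0.5894, 0.3079, 0.1626]
tcp_rot: [[0.959, 0.282, 0.041], [0.282, -0.959, 0.011], [0.042, 0.0, -0.999]]
force: [0.5, 1.9, -2.6]
opening: 0.137
```

```bash
python3 -c "
from h import *
rep()"
```

```text
23.85 tcp [0.5894 0.3079 0.1626] post [-0.0304  0.0014  0.1626] F post [-1.  -1.7 -2.6] M post [-0.32 -0.11 -0.01] op 0.137 yaw 16.37 z [ 0.0408  0.0115 -0.9991]
```

{"op": "play_rows", "data": {"plan": [[[-0.005, 0.02, 0, 0, 0, 0, -1], [-0.04, -0.012, 0, 0, 0, 0, -1], [-0.04, -0.012, 0, 0, 0, 0, -1], [0, 0, 0, 0, 0, 0, -1], [0, 0, 0, 0, 0, 0, -1]]]}}

```text
time_s: 24.35
position: [0.5888, 0.3084, 0.1633]
tcp_rot: [[0.958, 0.282, 0.049], [0.282, -0.959, 0.014], [0.051, 0.001, -0.999]]
force: [7.1, 0.9, -7.0]
opening: 0.131
```

```bash
python3 -c "
from h import *
rep()"
```

```text
24.35 tcp [0.5888 0.3084 0.1633] post [-0.0301  0.0007  0.1633] F post [-7.1  1.1 -7. ] M post [0.06 0.97 0.11] op 0.131 yaw 16.38 z [ 0.0495  0.0138 -0.9987]
```

{"op": "play_rows", "data": {"plan": [[[0, 0, -0.04, 0, 0, 0, -1], [0, 0, -0.04, 0, 0, 0, -1], [0, 0, -0.04, 0, 0, 0, -1], [0, 0, 0, 0, 0, 0, -1], [0, 0, 0, 0, 0, 0, -1]]]}}

```text
time_s: 24.85
position: [0.5895, 0.309, 0.1588]
tcp_rot: [[0.958, 0.282, 0.052], [0.281, -0.959, 0.015], [0.054, 0.0, -0.999]]
force: [6.8, 2.1, 0.0]
opening: 0.14
```

```bash
python3 -c "
from h import *
rep()"
```

```text
24.85 tcp [0.5895 0.309  0.1588] post [-0.0309  0.0004  0.1588] F post [-7.1 -0.1  0. ] M post [0.03 0.96 0.05] op 0.14 yaw 16.36 z [ 0.0518  0.0151 -0.9985]
```

{"op": "play_rows", "data": {"plan": [[[0, 0, -0.04, 0, 0, 0, -1], [0, 0, -0.04, 0, 0, 0, -1], [0, 0, -0.04, 0, 0, 0, -1], [0, 0, 0, 0, 0, 0, -1], [0, 0, 0, 0, 0, 0, -1]]]}}

```text
time_s: 25.35
position: [0.5892, 0.309, 0.1536]
tcp_rot: [[0.958, 0.282, 0.051], [0.281, -0.959, 0.015], [0.054, 0.0, -0.999]]
force: [5.6, 1.3, 2.8]
opening: 0.132
```

```bash
python3 -c "
from h import *
rep()"
```

```text
25.35 tcp [0.5892 0.309  0.1536] post [-0.0306  0.0003  0.1536] F post [-5.8  0.3  2.8] M post [0.05 0.73 0.  ] op 0.132 yaw 16.37 z [ 0.0514  0.015  -0.9986]
```

It's moving down now (6 mm below the catch position at only 3 N). I continue to the hard stop.

{"op": "play_rows", "data": {"plan": [[[0, 0, -0.04, 0, 0, 0, -1], [0, 0, -0.04, 0, 0, 0, -1], [0, 0, 0, 0, 0, 0, -1], [0, 0, 0, 0, 0, 0, -1]]]}}

```text
time_s: 25.75
position: [0.5897, 0.3092, 0.1526]
tcp_rot: [[0.958, 0.282, 0.054], [0.282, -0.959, 0.015], [0.056, 0.0, -0.998]]
force: [1.5, 0.1, 16.0]
opening: 0.138
```

{"op": "play_rows", "data": {"plan": [[[0, 0, -0.04, 0, 0, 0, -1], [0, 0, -0.04, 0, 0, 0, -1], [0, 0, 0, 0, 0, 0, -1], [0, 0, 0, 0, 0, 0, -1]]]}}

```text
time_s: 26.15
position: [0.5899, 0.3093, 0.1523]
tcp_rot: [[0.958, 0.283, 0.056], [0.282, -0.959, 0.016], [0.058, 0.001, -0.998]]
force: [-4.2, -1.8, 30.7]
opening: 0.133
```

```bash
python3 -c "
from h import *
rep()"
```

```text
26.15 tcp [0.5899 0.3093 0.1523] post [-0.0313  0.0002  0.1523] F post [ 4.6  0.5 30.7] M post [ 0.23 -0.65  0.11] op 0.133 yaw 16.42 z [ 0.0557  0.0158 -0.9983]
```

Hard stop at 30 N, 7.3 mm below the catch position, so it's home. I relax the load, then open.

{"op": "play_rows", "data": {"plan": [[[0, 0, 0.08, 0, 0, 0, -1], [0.05, 0.015, 0.08, 0, 0, 0, -1], [0, 0, 0.02, 0, 0, 0, -1], [0, 0, 0, 0, 0, 0, -1], [0, 0, 0, 0, 0, 0, -1]]]}}

```text
time_s: 26.65
position: [0.5896, 0.3092, 0.1527]
tcp_rot: [[0.958, 0.282, 0.046], [0.282, -0.959, 0.013], [0.048, 0.0, -0.999]]
force: [5.4, 0.3, 4.9]
opening: 0.133
```

```bash
python3 -c "
from h import *
rep()"
```

```text
26.65 tcp [0.5896 0.3092 0.1527] post [-0.031   0.0002  0.1527] F post [-5.3  1.3  4.9] M post [0.24 1.25 0.04] op 0.133 yaw 16.38 z [ 0.0459  0.0133 -0.9989]
```

{"op": "play_rows", "data": {"plan": [[[0, 0, 0.06, 0, 0, 0, -1], [0, 0, 0, 0, 0, 0, -1], [0, 0, 0, 0, 0, 0, -1]]]}}

```text
time_s: 26.95
position: [0.5892, 0.3091, 0.1532]
tcp_rot: [[0.959, 0.282, 0.044], [0.281, -0.96, 0.013], [0.046, -0.0, -0.999]]
force: [8.9, 2.2, -4.9]
opening: 0.133
```

{"op": "play_rows", "data": {"plan": [[[0.06, 0.018, -0.03, 0, 0, 0, -1], [0, 0, 0, 0, 0, 0, 0.6], [0, 0, 0, 0, 0, 0, 0.6], [0, 0, 0, 0, 0, 0, 0.6], [0, 0, 0, 0, 0, 0, 0.6], [0, 0, 0, 0, 0, 0, 0.6], [0, 0, 0, 0, 0, 0, 0.6], [0, 0, 0, -0.002, 0.0067, 0, 0.6], [0, 0, 0.3, -0.002, 0.0067, 0, 0.6], [0, 0, 0.5, 0, 0, 0, 0.6], [0, 0, 0.5, 0, 0, 0, 0.6], [0, 0, 0.2, 0, 0, 0, -1]]]}}

```text
time_s: 28.15
position: [0.5922, 0.3104, 0.2312]
tcp_rot: [[0.959, 0.282, 0.004], [0.282, -0.959, 0.002], [0.005, -0.0, -1.0]]
force: [0.3, 0.0, 0.7]
opening: 0.762
```

```bash
python3 -c "
from h import *
rep()"
```

```text
28.15 tcp [0.5922 0.3104 0.2312] post [-3.380e-02 -2.000e-04  2.312e-01] F post [-0.3  0.   0.7] M post [0.05 0.05 0.05] op 0.762 yaw 16.37 z [ 0.0045  0.0015 -1.    ]
```

Touch check: with shut fingers at x ≈ −34, contact should now be at ≈ 0.185.

{"op": "play_rows", "data": {"plan": [[[0, 0, 0, 0, 0, 0, -1], [0, 0, 0, 0, 0, 0, -1], [0, 0, 0, 0, 0, 0, -1], [0, 0, 0, 0, 0, 0, -1], [0, 0, 0, 0, 0, 0, -1], [0, 0, 0, 0, 0, 0, -1], [0, 0, 0, 0, 0, 0, -1], [0, 0, -0.3, 0, 0, 0, -1], [0, 0, -0.36, 0, 0, 0, -1], [0, 0, -0.1, 0, 0, 0, -1], [0, 0, 0, 0, 0, 0, -1]]]}}

```text
time_s: 29.25
position: [0.5902, 0.3097, 0.1894]
tcp_rot: [[0.959, 0.282, -0.002], [0.282, -0.959, -0.001], [-0.002, 0.0, -1.0]]
force: [0.1, -1.3, 0.0]
opening: 0.004
```

{"op": "play_rows", "data": {"plan": [[[0, 0, -0.05, 0, 0, 0, -1], [0, 0, -0.05, 0, 0, 0, -1], [0, 0, -0.05, 0, 0, 0, -1], [0, 0, -0.05, 0, 0, 0, -1], [0, 0, -0.02, 0, 0, 0, -1], [0, 0, 0, 0, 0, 0, -1], [0, 0, 0, 0, 0, 0, -1]]]}}

```text
time_s: 29.95
position: [0.5916, 0.3102, 0.1845]
tcp_rot: [[0.959, 0.282, 0.004], [0.282, -0.959, 0.001], [0.004, 0.0, -1.0]]
force: [-4.9, -1.5, 17.3]
opening: 0.006
```

Contact is at 0.1845, so the bracket is fully home. Now the jar: I raise clear and locate it in both fixed views.

{"op": "play_rows", "data": {"plan": [[[0, 0, 0.4, 0, 0, 0, 1], [0, 0, 0.8, 0, 0, 0, 1], [0.2, -0.2, 0.8, 0, 0, 0, 1], [0.2, -0.6, 0.5, 0, 0, 0, 1], [0, -0.9, 0, 0, 0, 0, 1], [0, -0.9, 0, 0, 0, 0, 1], [0, 0, 0, 0, 0, 0, 1]]]}}

```text
time_s: 30.65
position: [0.6113, 0.1746, 0.3052]
tcp_rot: [[0.961, 0.276, 0.001], [0.276, -0.961, -0.003], [0.0, 0.003, -1.0]]
force: [0.1, 0.8, -0.9]
opening: 0.559
```

```bash
python3 - <<'E'
from h import *
rep()
im=cv2.imread('pics/side9.png');h=cv2.cvtColor(im,cv2.COLOR_BGR2HSV)
for n in ('side0','side9'):
    im=cv2.imread(f'pics/{n}.png');h=cv2.cvtColor(im,cv2.COLOR_BGR2HSV)[255:315,280:322]
    m=((h[...,1]>110)&(h[...,2]<150)&((h[...,0]<15)|(h[...,0]>170))).astype(np.uint8)
    ys,xs=np.nonzero(m);print(n,m.sum(),xs.min()+280,xs.max()+280,ys.min()+255,ys.max()+255,np.median(xs)+280)
t=cv2.imread('pics/top0.png');g=cv2.cvtColor(t[205:252,283:330],cv2.COLOR_BGR2GRAY);g=cv2.resize(g,None,fx=4,fy=4,interpolation=cv2.INTER_CUBIC)
c=cv2.HoughCircles(cv2.GaussianBlur(g,(5,5),0),cv2.HOUGH_GRADIENT,1,200,param1=80,param2=15,minRadius=35,maxRadius=70)
for x,y,r in c[0]:
    u=((x+.5)/4-.5+283,(y+.5)/4-.5+205);X=on('top',u,.105);print('top circ',u,r/4,X,'side proj cap',proj('side',X),'base',proj('side',X*[1,1,0]),'r mm',r/4/560.84*1.23)
E
```

```text
30.65 tcp [0.6113 0.1746 0.3052] post [-0.0136  0.1354  0.3052] F post [-0.3 -0.7 -0.9] M post [-0.   -0.    0.02] op 0.559 yaw 16.04 z [ 9.0e-04 -2.7e-03 -1.0e+00]
side0 293 290 321 270 306 302.0
side9 286 290 321 271 306 302.0
top circ (np.float32(304.75), np.float32(227.5)) 10.5 [ 0.53627297 -0.00466935  0.105     ] side proj cap [300.85394427 263.85081685] base [301.49193597 301.15610053] r mm 0.023027956
```

Jar: cap circle at (304.8,227.5) in the top view gives (0.536, −0.005). Its side projection (301,264) agrees with the cap seen there. I go above it and take one look.

{"op": "play_rows", "data": {"plan": [[[-0.3, -0.6, -0.2, 0, 0, 0, 1], [-0.3, -0.7, -0.2, 0, 0, 0, 1], [-0.3, -0.7, -0.2, 0, 0, 0, 1], [-0.3, -0.6, -0.2, 0, 0, 0, 1], [-0.2, -0.4, -0.1, 0, 0, 0, 1], [0, 0, 0, 0, 0, 0, 1], [0, 0, 0, 0, 0, 0, 1], [0, 0, 0, 0, 0, 0, 1]]]}}

```text
time_s: 31.45
position: [0.5418, 0.0309, 0.26]
tcp_rot: [[0.959, 0.283, 0.002], [0.283, -0.959, 0.0], [0.002, 0.0, -1.0]]
force: [0.2, 0.9, -0.1]
opening: 1.0
```

```bash
python3 - <<'E'
from h import *
rep();s,T=pose();im=np.ascontiguousarray(capture('wrist')[:,:,::-1]);np.save('T10.npy',T);cv2.imwrite('pics/w10.png',im)
a=np.linspace(0,2*np.pi,60)
for z,r,col in ((.105,.023,(255,0,0)),(.05,.027,(0,0,255))):
    p=[proj('wrist',np.array([.536+r*np.cos(t),-.005+r*np.sin(t),z]),T) for t in a];cv2.polylines(im,[np.int32(np.round(p))],True,col,1)
cv2.imwrite('pics/c10.png',im)
E
```

```text
31.45 tcp [0.5418 0.0309 0.26  ] post [0.0939 0.2535 0.26  ] F post [-0.4 -0.8 -0.1] M post [ 0.07  0.03 -0.01] op 1.0 yaw 16.42 z [ 1.8e-03  4.0e-04 -1.0e+00]
```

View pics/c10.png

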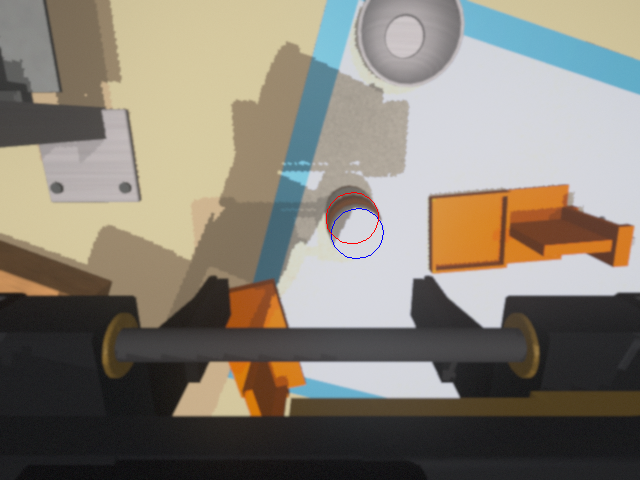

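The wrist view shows the brown jar body at (352,212), matching the projected body circle (red). The fingers have room, and the nearest other thing is the orange look-alike at (265,330), about 100 mm from the jar. Next: move over the jar, descend, and grip with plenty of closing time.

{"op": "play_rows", "data": {"plan": [[[-0.06, -0.36, 0, 0, 0, 0, 1], [-0.06, -0.36, -0.1, 0, 0, 0, 1], [0, 0, -0.4, 0, 0, 0, 1], [0, 0, -0.7, 0, 0, 0, 1], [0, 0, -0.7, 0, 0, 0, 1], [0, 0, -0.7, 0, 0, 0, 1], [0, 0, -0.7, 0, 0, 0, 1], [0, 0, -0.6, 0, 0, 0, 1], [0, 0, -0.3, 0, 0, 0, 1], [0, 0, -0.16, 0, 0, 0, 1], [0, 0, 0, 0, 0, 0, 1], [0, 0, 0, 0, 0, 0, 1]]]}}

```text
time_s: 32.7
position: [0.5358, -0.0058, 0.042]
tcp_rot: [[0.959, 0.283, 0.002], [0.283, -0.959, -0.0], [0.002, 0.001, -1.0]]
force: [0.8, -0.1, 0.6]
opening: 1.0
```

{"op": "play_rows", "data": {"plan": [[[0, 0, 0, 0, 0, 0, -1], [0, 0, 0, 0, 0, 0, -1], [0, 0, 0, 0, 0, 0, -1], [0, 0, 0, 0, 0, 0, -1], [0, 0, 0, 0, 0, 0, -1], [0, 0, 0, 0, 0, 0, -1], [0, 0, 0, 0, 0, 0, -1], [0, 0, 0, 0, 0, 0, -1]]]}}

```text
time_s: 33.5
position: [0.5347, -0.0058, 0.0416]
tcp_rot: [[0.959, 0.282, -0.0], [0.282, -0.959, 0.0], [-0.0, -0.0, -1.0]]
force: [0.1, 2.4, 3.4]
opening: 0.612
```

```bash
python3 -c "
from h import *
rep()"
```

```text
33.5 tcp [ 0.5347 -0.0058  0.0416] post [0.1111 0.2867 0.0416] F post [-0.8 -2.3  3.4] M post [-0.4  -0.02 -0.04] op 0.612 yaw 16.36 z [-2.e-04  3.e-04 -1.e+00]
```

Gripped at 53 mm (54 expected). I lift and carry high to above the tray.

{"op": "play_rows", "data": {"plan": [[[0, 0, 0.2, 0, 0, 0, -1], [0, 0, 0.5, 0, 0, 0, -1], [0, 0, 0.8, 0, 0, 0, -1], [0, 0, 0.9, 0, 0, 0, -1], [0, 0, 0.9, 0, 0, 0, -1], [0, 0, 0.9, 0, 0, 0, -1], [0.1, 0.2, 0.7, 0, 0, 0, -1], [0.2, 0.4, 0.2, 0, 0, 0, -1], [0.3, 0.7, 0, 0, 0, 0, -1], [0.3, 0.7, 0, 0, 0, 0, -1], [0.3, 0.7, 0, 0, 0, 0, -1], [0.3, 0.7, 0, 0, 0, 0, -1]]]}}

```text
time_s: 34.7
position: [0.6096, 0.1648, 0.296]
tcp_rot: [[0.96, 0.281, -0.001], [0.281, -0.96, -0.001], [-0.001, 0.001, -1.0]]
force: [0.3, -1.5, -3.5]
opening: 0.61
```

{"op": "play_rows", "data": {"plan": [[[0.3, 0.7, 0, 0, 0, 0, -1], [0.3, 0.7, 0, 0, 0, 0, -1], [0.3, 0.7, 0, 0, 0, 0, -1], [0.2, 0.7, 0, 0, 0, 0, -1], [0.2, 0.5, 0, 0, 0, 0, -1], [0, 0, 0, 0, 0, 0, -1], [0, 0, 0, 0, 0, 0, -1]]]}}

```text
time_s: 35.4
position: [0.6741, 0.3288, 0.295]
tcp_rot: [[0.959, 0.283, -0.002], [0.283, -0.959, -0.002], [-0.003, 0.001, -1.0]]
force: [-1.0, -0.5, -2.3]
opening: 0.608
```

```bash
python3 -c "
from h import *
rep((-.121,0,.20))"
```

```text
35.4 tcp [0.6741 0.3288 0.295 ] post [-0.1176  0.0054  0.295 ] F post [ 1.1  0.2 -2.3] M post [0.01 0.02 0.02] op 0.608 yaw 16.42 z [-0.0025 -0.0019 -1.    ]
shares to go [ 0.034  0.123 -1.899]
```

{"op": "play_rows", "data": {"plan": [[[0.034, 0.123, -0.3, 0, 0, 0, -1], [0, 0, -0.6, 0, 0, 0, -1], [0, 0, -0.7, 0, 0, 0, -1], [0, 0, -0.6, 0, 0, 0, -1], [0, 0, -0.4, 0, 0, 0, -1], [0, 0, -0.2, 0, 0, 0, -1], [0, 0, 0, 0, 0, 0, -1], [0, 0, 0, 0, 0, 0, -1], [0, 0, 0, 0, 0, 0, -1]]]}}

```text
time_s: 36.3
position: [0.6778, 0.3353, 0.1585]
tcp_rot: [[0.96, 0.282, 0.004], [0.282, -0.96, 0.001], [0.004, -0.0, -1.0]]
force: [0.1, -0.4, -3.0]
opening: 0.607
```

```bash
python3 -c "
from h import *
rep((-.121,0,.1456))"
```

```text
36.3 tcp [0.6778 0.3353 0.1585] post [-0.123   0.0003  0.1585] F post [ 0.1  0.4 -3. ] M post [0.02 0.03 0.08] op 0.607 yaw 16.35 z [ 0.0036  0.0012 -1.    ]
shares to go [-0.04  -0.006 -0.258]
```

Centred within 2 mm. I lower slowly and watch the force.

{"op": "play_rows", "data": {"plan": [[[-0.03, 0, -0.06, 0, 0, 0, -1], [0, 0, -0.06, 0, 0, 0, -1], [0, 0, -0.06, 0, 0, 0, -1], [0, 0, -0.04, 0, 0, 0, -1], [0, 0, 0, 0, 0, 0, -1], [0, 0, 0, 0, 0, 0, -1]]]}}

```text
time_s: 36.9
position: [0.6751, 0.335, 0.1452]
tcp_rot: [[0.959, 0.282, -0.0], [0.282, -0.959, -0.0], [-0.0, 0.0, -1.0]]
force: [-1.0, -0.7, -3.6]
opening: 0.609
```

{"op": "play_rows", "data": {"plan": [[[0, 0, -0.02, 0, 0, 0, -1], [0, 0, -0.02, 0, 0, 0, -1], [0, 0, 0, 0, 0, 0, -1], [0, 0, 0, 0, 0, 0, -1]]]}}

```text
time_s: 37.3
position: [0.675, 0.335, 0.1433]
tcp_rot: [[0.959, 0.282, -0.0], [0.282, -0.959, -0.0], [-0.0, 0.0, -1.0]]
force: [0.4, 0.5, -3.1]
opening: 0.609
```

{"op": "play_rows", "data": {"plan": [[[0, 0, -0.02, 0, 0, 0, -1], [0, 0, 0, 0, 0, 0, -1], [0, 0, 0, 0, 0, 0, -1]]]}}

```text
time_s: 37.6
position: [0.6753, 0.3351, 0.1429]
tcp_rot: [[0.959, 0.282, 0.001], [0.282, -0.959, 0.0], [0.001, 0.0, -1.0]]
force: [-0.5, -0.6, -0.6]
opening: 0.612
```

{"op": "play_rows", "data": {"plan": [[[0, 0, -0.02, 0, 0, 0, -1], [0, 0, 0, 0, 0, 0, -1], [0, 0, 0, 0, 0, 0, -1]]]}}

```text
time_s: 37.9
position: [0.6756, 0.3352, 0.1425]
tcp_rot: [[0.959, 0.282, 0.002], [0.282, -0.959, 0.001], [0.002, 0.0, -1.0]]
force: [-0.8, -0.8, 3.9]
opening: 0.616
```

Touched down at 0.143 with the weight transferring. I ease up about 0.7 mm, open, wait, and rise straight up.

{"op": "play_rows", "data": {"plan": [[[0, 0, 0.014, 0, 0, 0, -1], [0, 0, 0, 0, 0, 0, 1], [0, 0, 0, 0, 0, 0, 1], [0, 0, 0, 0, 0, 0, 1], [0, 0, 0, 0, 0, 0, 1], [0, 0, 0, 0, 0, 0, 1], [0, 0, 0, 0, 0, 0, 1], [0, 0, 0.2, 0, 0, 0, 1], [0, 0, 0.4, 0, 0, 0, 1], [0, 0, 0.6, 0, 0, 0, 1], [0, 0, 0.8, 0, 0, 0, 1], [0, 0, 0.8, 0, 0, 0, 1]]]}}

```text
time_s: 39.1
position: [0.6748, 0.335, 0.2839]
tcp_rot: [[0.959, 0.282, -0.0], [0.282, -0.959, 0.0], [-0.0, -0.0, -1.0]]
force: [0.1, -0.1, 0.3]
opening: 0.997
```

{"op": "play_rows", "data": {"plan": [[[0, 0, 0.6, 0, 0, 0, 1], [0, -0.6, 0, 0, 0, 0, 1], [0, -1, 0, 0, 0, 0, 1], [0, -1, 0, 0, 0, 0, 1], [0, -1, 0, 0, 0, 0, 1], [0, -1, 0, 0, 0, 0, 1], [0, -0.6, 0, 0, 0, 0, 1], [0, 0, 0, 0, 0, 0, 1], [0, 0, 0, 0, 0, 0, 1]]]}}

```text
time_s: 40.0
position: [0.6752, 0.0745, 0.3129]
tcp_rot: [[0.96, 0.28, 0.001], [0.28, -0.96, 0.001], [0.001, -0.001, -1.0]]
force: [0.4, 0.5, -0.0]
opening: 1.001
```

```bash
python3 - <<'E'
from h import *
rep()
out=[]
for n,x0,y0,w,h in (('side',110,215,130,165),('top',95,120,110,165)):
    im=np.ascontiguousarray(capture(n)[:,:,::-1]);cv2.imwrite(f'pics/{n}11.png',im);k=3
    c=cv2.resize(im[y0:y0+h,x0:x0+w],None,fx=k,fy=k,interpolation=cv2.INTER_CUBIC)
    pt=lambda q:tuple(int(round(v)) for v in (proj(n,po+Rp@np.array(q))-[x0,y0]+.5)*k)
    for p,q in (((-.1655,-.045,.1),(-.014,-.045,.1)),((-.078,-.006,.185),(-.014,-.006,.185)),((-.1655,.045,.116),(-.1655,-.045,.116))): cv2.line(c,pt(p),pt(q),(0,0,255),1)
    out.append(c)
    a=cv2.imread(f'pics/{n}0.png').astype(int);d=np.abs(a-im).max(2)
    # bystander patches unchanged?
    for m,b in dict(top=dict(dish=(287,132,327,172),carton=(125,290,200,340),orange1=(342,192,420,250),teal=(480,282,555,322)),side=dict(dish=(207,260,250,292),carton=(288,388,376,478),orange1=(304,208,340,274),teal=(408,186,436,222)))[n].items():
        print(n,m,np.median(d[b[1]:b[3],b[0]:b[2]]),(d[b[1]:b[3],b[0]:b[2]]>40).mean().round(3))
cv2.imwrite('pics/c11.png',np.hstack(out))
E
```

```text
40.0 tcp [0.6752 0.0745 0.3129] post [-0.0464  0.2496  0.3129] F post [-0.5 -0.4 -0. ] M post [ 0.02 -0.11 -0.01] op 1.001 yaw 16.27 z [ 1.e-03  8.e-04 -1.e+00]
side dish 20.0 0.021
side carton 24.0 0.231
side orange1 24.0 0.163
side teal 17.0 0.123
top dish 30.0 0.217
top carton 93.0 0.697
top orange1 32.0 0.008
top teal 29.0 0.002
```

The picture limit is reached, so the final checks are numeric: jar silhouette, web height and bystander outlines.

```bash
python3 - <<'E'
from h import *
s1=cv2.imread('pics/side11.png');h=cv2.cvtColor(s1,cv2.COLOR_BGR2HSV)
m=((h[...,1]>110)&(h[...,2]<150)&((h[...,0]<15)|(h[...,0]>170)));m[:,:90]=0;m[:,230:]=0;m[:200]=0;m[380:]=0
ys,xs=np.nonzero(m);print('brown px',len(xs),'cols',np.percentile(xs,[2,50,98]),'rows',np.percentile(ys,[2,98]))
for z in (0,.08,.105):
    print('axis proj z',z,proj('side',po+Rp@np.array([-.121,0,.1013+z])).round(1),'edges',[proj('side',po+Rp@np.array([-.121+dx,dy,.1013+z])).round(1)[0] for dx,dy in ((-.0257,.0085),(.0257,-.0085))])
b=m.copy();top=[np.median(xs[(ys>=r)&(ys<r+6)]) for r in range(ys.min(),ys.max()-4,6)];print('mid cols down the jar',top)
# bystanders by chroma masks: centroid before/after
def cen(n,f,box):
    im=cv2.imread(f'pics/{f}.png');h=cv2.cvtColor(im,cv2.COLOR_BGR2HSV)[box[1]:box[3],box[0]:box[2]];k=(h[...,1]>n[2])&(h[...,0]>=n[0])&(h[...,0]<=n[1])
    y,x=np.nonzero(k);return len(x),x.mean().round(1)+box[0],y.mean().round(1)+box[1]
for nm,n,v,box in (('carton',(5,18,95),'side',(280,380,385,480)),('orange1',(3,18,170),'side',(300,200,345,280)),('orange2',(3,18,170),'side',(335,300,430,360)),('teal',(75,95,130),'side',(400,180,440,228)),('teal',(75,92,130),'top',(470,275,560,330)),('orange1',(3,18,150),'top',(335,185,430,255))):
    print(nm,v,cen(n,v+'0',box),cen(n,v+'11',box))
for v,box in (('side',(203,255,254,296)),('top',(284,129,330,175))):
    g=[np.float32(cv2.Canny(cv2.imread(f'pics/{v}{i}.png')[box[1]:box[3],box[0]:box[2]],60,150)) for i in (0,11)];print('dish shift',v,cv2.phaseCorrelate(*g))
g=[np.float32(cv2.Canny(cv2.imread(f'pics/side{i}.png')[232:262,388:432],60,150)) for i in (9,11)];print('tape shift',cv2.phaseCorrelate(*g))
E
```

```text
brown px 477 cols [132.52 149.   162.48] rows [318. 360.]
axis proj z 0 [154.2 351.7] edges [np.float64(142.0), np.float64(166.7)]
axis proj z 0.08 [147.3 318.4] edges [np.float64(134.5), np.float64(160.2)]
axis proj z 0.105 [144.9 307.4] edges [np.float64(132.1), np.float64(158.0)]
mid cols down the jar [np.float64(158.0), np.float64(151.0), np.float64(146.0), np.float64(144.0), np.float64(nan), np.float64(165.0), np.float64(161.0)]
carton side (5165, np.float64(331.3), np.float64(434.5)) (5221, np.float64(331.5), np.float64(434.1))
orange1 side (1397, np.float64(320.6), np.float64(247.4)) (1513, np.float64(319.3), np.float64(249.4))
orange2 side (3029, np.float64(383.2), np.float64(335.5)) (2979, np.float64(382.8), np.float64(335.6))
teal side (511, np.float64(422.2), np.float64(205.3)) (705, np.float64(425.9), np.float64(206.4))
teal top (2549, np.float64(520.4), np.float64(302.0)) (2553, np.float64(520.3), np.float64(302.0))
orange1 top (2434, np.float64(381.9), np.float64(218.8)) (2167, np.float64(382.9), np.float64(217.7))
dish shift side ((-0.09327132922374659, 0.5059188969080459), 0.7480198275405193)
dish shift top ((0.08184182271132201, 0.25947829760684016), 0.549675871928533)
tape shift ((0.5809115066240693, -0.052639896301565514), 1.0342307328294824)
  return _methods._mean(a, axis=axis, dtype=dtype,
  ret = ret.dtype.type(ret / rcount)
```

Jar silhouette columns (132–162) match the projected upright jar (132–167), and the bystanders haven't moved. Handing in.

```bash
python3 -c "
from h import *
rep();print(hand_in())"
```

```text
40.1 tcp [0.675  0.0763 0.3126] post [-0.0468  0.2478  0.3126] F post [ 0.5  0.5 -0.3] M post [-0.01  0.05  0.01] op 0.996 yaw 16.43 z [ 6.e-04  6.e-04 -1.e+00]
the job is handed in; nothing more can be done
None
```

The grey bracket is hooked in the upper two slots and pressed home, and the capped jar stands upright in its tray. I handed the job in at 40.1 s with the gripper clear of everything.

**First press:** it failed. The bracket wedged on the catch about 6.5 mm high, sagging tray-down, even at 33 N. I regripped nearer the post, levelled it, held it against the face and pressed again. It then dropped 7.3 mm to a hard stop.

**Bracket checks:** a touch on the web top read 0.1845 m, against 0.185 m expected when home. A light upward pull of about 0.6 N beyond its weight moved it only 0.5 mm, so the lock was only lightly tested. I did not check the bracket's height again after placing the jar.

**Jar check:** it touched down at 0.101 m, about 3 mm below the nominal tray floor, which fits a slight sag in the hanging bracket. Its outline in the side view matched an upright jar in the tray.

**Other things on the counter:** colour and edge comparisons showed no real shift of the dish, carton, tape or look-alikes. Small differences on the nearer orange and the turquoise look-alikes in one view each I put down to shadow and the arm or jar being in the way.

**Not done:** the last picture could not be viewed because the picture limit was reached, so the final checks are numeric only.

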